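# Pack the bean tubes into the tasting case

## Robot

A 6-joint arm with a two-finger parallel gripper is mounted at the origin on a cart in front of the work surface, level with it; the furniture and walls round the work are solid. World frame = base frame: x ahead of the robot, y to its left, z up, the work surface at z = 0. Lengths are in m, angles in rad, forces in N, time in s.
With the tool pointing down it reaches from about 0.325 to 0.85 m from the base axis. Payload 4.4 kg.
Tool frame: the origin (TCP) lies midway between the tips of the shut fingers; the grasp point (between the pads) lies 19 mm behind it; z points along the fingers, y is the line along which they close (so a half turn about z gives the same grasp; the last joint's range is limited). The gripper opens to 94 mm and grips with 3 to 60 N. Pads are 16 mm wide; open, the fingers measure 119 mm over their backs; the gripper's body (75 mm by 177 mm) begins 78 mm behind the grasp point.
Start: joints at [1.153, 0.207, 1.542, -0, 1.393, -0.15], TCP at [0.152, 0.555, 0.205] pointing down, gripper open.
Joint ranges: [-2.73, 2.73], [-0.86, 2.22], [0.23, 2.46], [-1.11, 4.25], [0.08, 2.63], [-2.82, 2.82]. Speed limits (rad/s): [2.79, 2.79, 3.14, 3.14, 3.14, 3.14].

## Interface

Orientations are given as [roll, pitch, yaw] about the fixed x, y, z axes, in that order (R = Rz(yaw) Ry(pitch) Rx(roll)).
In Python, from cell import arm, read_camera gives the robot as it stands.
- The arm moves only by the tool send_rows, never from a script. Its arguments are lists of equal length, an entry for each row: "travel": the shift along the tool's x, y, z in units of 0.75 m (1.0 is 0.75 m), a list of three; "angular": the turn, a rotation vector about the tool's x, y, z in units of 180 degrees (1.0 is 180 degrees), a list of three; "gripper": the closure, from 0 (fully open) to 1 (shut). A call has 1 to 8 rows; each row shifts and turns the commanded pose from where the row before left it, along the tool's axes as they then stand; what a row does not reach is not made up. A row lasts 1/8 s, in which the tool goes at most 62.5 mm and 10.7 degrees, less where a joint would pass 70% of its speed; a pose out of reach is approached as far as the arm can. A call with a number of a shift or a turn outside -1 to 1 is refused whole. A call with a gripper value outside its range is refused whole. The fingers move at their own pace and stop on an object; "force" is the grip in N (left out, the last holds). Time passes only in rows, so rows that do not move let the fingers close. It gives the time, the measured TCP pose, the force, the opening and the grip force at its end, in the units of the state.
- arm.get_obs(): the state, without advancing time (a new reading comes with each control period).
- read_camera(name): name is "scene" or "side" or "wrist"; returns a dict with "image" (400x640x3 uint8, red, green, blue), "fov_y" (degrees; the focal length in pixels is half the picture's height over the tangent of half this angle, whatever the lens; pixels are square), "cx", "cy" (the principal point, pixels), "k1" (the pictures are not rectified: a ray, as slopes to the right and down, at radius r is drawn at 1 + k1 r^2 times it, then the intrinsics apply), "rvec" (rotation vector, rad) and "tvec" (3), from world to camera coordinates, as OpenCV has them; the wrist camera has in their place "T_tool_cam" (4x4, takes a point from camera to tool coordinates, whose origin is the TCP and whose axes are the flange's). Camera axes: x right, y down, z forward; pixel columns grow to the right and rows downward; lengths in m; the calibration is good to about 2 mm. A picture is of the moment at which its call begins: read the wrist's pose just before it. There is no depth.
- arm.job_done(): hands the job in; it is judged then, once.
The state is a dict: "time": time; "q": joint angles; "joint_vel": joint speeds; "joint_efforts": joint torques, N m; "ee_pos": TCP position; "eef_rot": TCP orientation; "ft_force": force on the tool from outside, world axes, zero at the start; "moment": the same for the moment, N m; "width": opening from 0.0 (shut) to 1.0 (fully open); "grip_force": force on a finger pad.
Only numpy, scipy, OpenCV 4.12 (cv2) and the standard library are available. Lean on these libraries where they do the work, as an engineer would, in place of code of your own. Each camera call takes 0.05 s, during which the arm holds its last target. There are 200 camera calls.

## Task

Raise the lid of the plywood tasting case until its folding stay locks and holds it up, lay every aluminium bean tube from the counter home in a V cradle of its own (any cradle), and press that cradle's strap down over it until it clicks. Then push down the elbow of the stay so that it folds, let the lid down without slamming it, and press it shut until its catch holds. Do not disturb the phone, the cards or the steel cup.

Things in the scene. Friction and masses are not known exactly. Their poses are not given: they have to be found in the camera images.
- lid_handle (a point): Middle of the lid's bow handle: a dark steel bar, 10 mm thick and 92 mm long between its two arms, 36 mm in front of the front edge of the lid, parallel to that edge; free space all round it. Its axes turn with the lid (with the lid shut they are the axes of the case).
- lid_hinge (a point): Middle of the lid's hinge line, on the far top edge of the case, 85 mm above the counter. Axes of the case, fixed: x from its front to its back, y to its left, z up. The plywood case is 180 mm deep (x), 208 mm wide (y), 85 mm high, walls 6 mm, inner floor 8 mm above the counter; its front roughly faces the robot.
- lid (a joint): Lid angle (rad): 0 shut, 1.45 propped by the locked stay. 180 mm hinge to front edge, a hollow hood 45 mm high; shut, the handle bar is 216 mm from the hinge and 6 mm above it. Unheld it sinks slowly (damped) and stops ajar at about 0.07 on its catch; about 6 N down at lid_press snaps it shut (below 0.02). Raising takes about 6 to 8 N at the handle for the first 15 mm, then 2 to 3 N.
- lid_press (a point): Point on the top face of the lid, 20 mm behind the middle of its front edge: push here to shut the lid.
- stay (a joint): Angle of the lower link of the steel folding stay outside the case's right wall (rad): about 0.05 folded (lid shut), 1.90 with the stay straight (lid at its highest), 2.06 at its stop just over centre, where the stay props up the lid (locked). A weak spring carries it over centre when the lid has been lifted as far as it goes and is let go. Pushed down at the tab (2 to 4 N) it folds again.
- stay_tab (a point): On the axis of the stay's elbow tab, 34 mm out from the stay: a level black rubber pin, 14 mm thick, that sticks out 50 mm to the right of the case. Locked, it stands about 40 mm above the rim. Pressed down and back about 30 mm round stay_foot, the stay breaks and the lid sinks by itself; pressed less, it springs back.
- stay_foot (a point): Pivot axis of the stay's lower link on the case wall, at the same distance sideways as stay_tab; the tab moves round it, about the y axis of the case, at a radius of 52 mm. Axes of the case.
- cradle1 (a point): The left cradle in the case (cradles 58 mm apart): centre of a tube lying home in its two 90 degree V-blocks, 45 mm above the counter; x along the tube, axes of the case. The V-blocks are 10 mm wide, 25 mm before and behind this point; between them (40 mm) fingers have room, 25 mm to each side of the tube.
- strap1 (a joint): Strap of the left cradle (rad): 0 shut flat across the tube, 1.85 open, leaning out to the left. Past upright (below 1.5) it falls over onto its catch and rests at about 0.18; about 3 to 4 N down on its tip snaps it shut (below 0.03), where the detent holds it.
- strap1_tip (a point): Free end of the left strap, on its outer face: the strap is a steel bar 12 mm wide, 4 mm thick, 53 mm long from its hinge to its rounded nose; this point is 48 mm from the hinge, whose axis runs along the case's x and lies 25 mm in front of, 22 mm to the left of and 18 mm above the cradle's point. Axes turn with the strap.
- cradle2 (a point): The middle cradle in the case (cradles 58 mm apart): centre of a tube lying home in its two 90 degree V-blocks, 45 mm above the counter; x along the tube, axes of the case. The V-blocks are 10 mm wide, 25 mm before and behind this point; between them (40 mm) fingers have room, 25 mm to each side of the tube.
- strap2 (a joint): Strap of the middle cradle (rad): 0 shut flat across the tube, 1.85 open, leaning out to the left. Past upright (below 1.5) it falls over onto its catch and rests at about 0.18; about 3 to 4 N down on its tip snaps it shut (below 0.03), where the detent holds it.
- strap2_tip (a point): Free end of the middle strap, on its outer face: the strap is a steel bar 12 mm wide, 4 mm thick, 53 mm long from its hinge to its rounded nose; this point is 48 mm from the hinge, whose axis runs along the case's x and lies 25 mm in front of, 22 mm to the left of and 18 mm above the cradle's point. Axes turn with the strap.
- cradle3 (a point): The right cradle in the case (cradles 58 mm apart): centre of a tube lying home in its two 90 degree V-blocks, 45 mm above the counter; x along the tube, axes of the case. The V-blocks are 10 mm wide, 25 mm before and behind this point; between them (40 mm) fingers have room, 25 mm to each side of the tube.
- strap3 (a joint): Strap of the right cradle (rad): 0 shut flat across the tube, 1.85 open, leaning out to the left. Past upright (below 1.5) it falls over onto its catch and rests at about 0.18; about 3 to 4 N down on its tip snaps it shut (below 0.03), where the detent holds it.
- strap3_tip (a point): Free end of the right strap, on its outer face: the strap is a steel bar 12 mm wide, 4 mm thick, 53 mm long from its hinge to its rounded nose; this point is 48 mm from the hinge, whose axis runs along the case's x and lies 25 mm in front of, 22 mm to the left of and 18 mm above the cradle's point. Axes turn with the strap.
- tube1_center (a point): Centre of a bean tube: a sealed aluminium cylinder 30 mm thick and 100 mm long (along x), with a black hexagonal cap, 30 mm across flats and 12 mm long, at either end so that it does not roll; 120 g, both ends alike. It lies on the counter to the left of the case, centre 15 mm up. May be absent.
- tube2_center (a point): Centre of a bean tube: a sealed aluminium cylinder 30 mm thick and 100 mm long (along x), with a black hexagonal cap, 30 mm across flats and 12 mm long, at either end so that it does not roll; 120 g, both ends alike. It lies on the counter to the left of the case, centre 15 mm up. May be absent.
- tube3_center (a point): Centre of a bean tube: a sealed aluminium cylinder 30 mm thick and 100 mm long (along x), with a black hexagonal cap, 30 mm across flats and 12 mm long, at either end so that it does not roll; 120 g, both ends alike. It lies on the counter to the left of the case, centre 15 mm up. May be absent.
- phone: Bystander: a black phone lying on the counter, 148 x 71 x 8 mm, origin under its centre. Leave alone.
- stamp_cards: Bystander: a pile of loyalty cards, 58 x 89 x 9 mm, origin under its centre. Leave alone.
- dosing_cup: Bystander: a steel dosing cup, 59 mm across, 50 mm high, origin under its centre. Leave alone.

How it is judged:
By the outcome, as a careful person would: the job done as asked, in the order asked, and still so for the second after the job is handed in, with the robot touching nothing.
Of tube1, tube2, tube3 only 2 to 3 are there at a start; the rules pass over those that are not, and their reading is None.
At some moment in a run one of tube1, tube2, tube3 may be knocked a few centimetres aside while the robot is not near it.
Once in a run the grip may slacken for a moment while it holds something.
It also fails if it takes over 210 s, if anything falls off the work surface, if the arm or the gripper's body presses on something with over 40 N, if the wrist force passes 120 N, or if a joint passes its speed limit or range.

## Working session

There is one attempt and no reset: what is moved stays moved. The work goes in short steps, Python scripts to look and compute and a tool call to move; the robot and the scene stay as the last step left them, time stands still between calls to the robot, and variables do not carry over. Pictures are saved under pics/ and viewed, at most 14 in all, crops included, and the job is handed in when it is done.

Besides the shell and the picture viewer there is one more tool, called after "Emit:" as name(argument=value, ...), one argument or row to a line, values as JSON. send_rows: Moves the arm, as the interface text tells. Shifts and turns lie within -1 to 1; 1 stands for 0.75 m of shift or 180 degrees of turn. Its arguments: {"type":"object","properties":{"travel":{"type":"array"},"angular":{"type":"array"},"gripper":{"type":"array"},"force":{"type":"number"}},"required":["travel","angular","gripper"]}

```bash
ls; mkdir -p pics
cat > h.py <<'E'
import numpy as np, cv2
from scipy.spatial.transform import Rotation as R
from cell import arm, read_camera
def cam(name):
    o=arm.get_obs(); c=read_camera(name)
    f=200/np.tan(np.radians(c['fov_y'])/2)
    if name=='wrist':
        T=np.eye(4);T[:3,:3]=R.from_euler('xyz',o['eef_rot']).as_matrix();T[:3,3]=o['ee_pos']
        M=T@np.array(c['T_tool_cam'])
    else:
        M=np.eye(4);r=cv2.Rodrigues(np.array(c['rvec'],float))[0];M[:3,:3]=r.T;M[:3,3]=-r.T@np.array(c['tvec']).ravel()
    return dict(img=np.array(c['image']),f=f,cx=c['cx'],cy=c['cy'],k1=c['k1'],M=M)
def save(c,fn): 
    cv2.imwrite('pics/'+fn,c['img'][:,:,::-1]); np.savez('pics/'+fn[:-4]+'.npz',**{k:v for k,v in c.items()})
def load(fn): 
    d=np.load('pics/'+fn+'.npz'); return {k:d[k] for k in d}
def px2(c,u,v,z):
    a=np.array([(u-c['cx'])/c['f'],(v-c['cy'])/c['f']]);b=a.copy()
    for _ in range(30): b=a/(1+c['k1']*(b@b))
    d=c['M'][:3,:3]@np.array([b[0],b[1],1]);o=c['M'][:3,3]
    return o+d*(z-o[2])/d[2]
def proj(c,p):
    q=c['M'][:3,:3].T@(np.array(p)-c['M'][:3,3]);b=q[:2]/q[2];b=b*(1+c['k1']*(b@b))
    return b*c['f']+np.array([c['cx'],c['cy']])
def rows(target,yaw=None):
    "needed shift in tool units from current pose"
    o=arm.get_obs();r=R.from_euler('xyz',o['eef_rot']);t=r.inv().apply(np.array(target)-o['ee_pos'])/.75
    return t.round(4)
E
python3 - <<'E'
from h import *
o=arm.get_obs();print({k:np.round(v,3) for k,v in o.items()})
for n in('scene','side','wrist'):
    c=cam(n);save(c,n+'0.png');print(n,c['M'][:3,3].round(3),c['M'][:3,2].round(2),c['f'])
E
```

```text
pics
{'time': np.float64(0.0), 'q': array([ 1.154,  0.207,  1.543, -0.   ,  1.393, -0.15 ]), 'joint_vel': array([-0.   , -0.   ,  0.001, -0.001,  0.001, -0.001]), 'joint_efforts': array([ 1.0000e-03, -3.7088e+01, -2.8142e+01,  7.0000e-02,  3.6000e-02,
       -0.0000e+00]), 'ee_pos': array([0.151, 0.554, 0.204]), 'eef_rot': array([-3.139, -0.   ,  2.875]), 'ft_force': array([ 0.141, -0.113, -0.004]), 'moment': array([0.029, 0.012, 0.015]), 'grip_force': np.float64(0.0), 'width': np.float64(1.001)}
scene [0.155 1.053 1.262] [ 0.22 -0.66 -0.72] 447.0633572987353
side [-0.375 -1.283  0.931] [ 0.5   0.72 -0.48] 428.3750484942488
wrist [0.085 0.572 0.385] [ 0.23 -0.07 -0.97] 304.59139408286353
```

View pics/scene0.png

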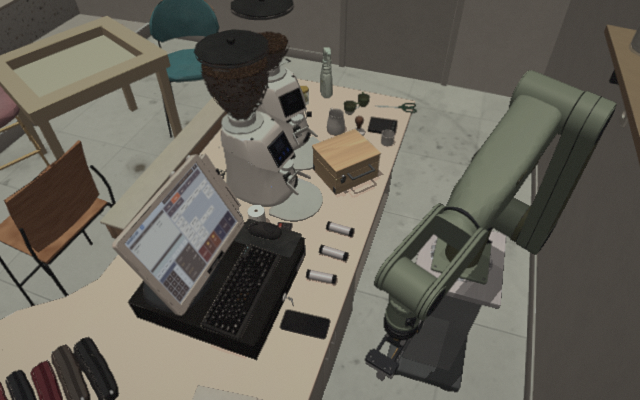

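View pics/side0.png

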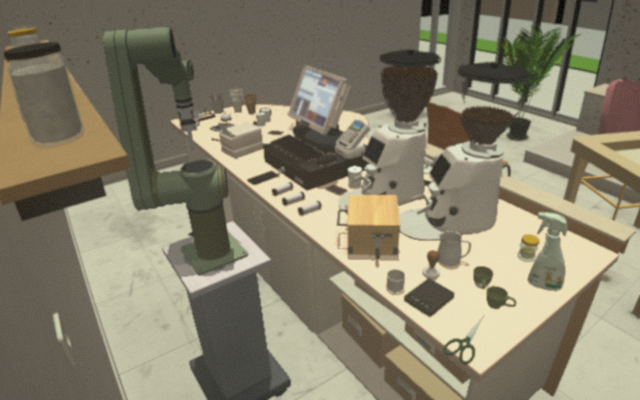

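The scene shows three tubes at about (340,229), (333,253) and (321,277), and the case at (347,160) with its handle near (360,185). The side view shows the stay on the case's right wall near (378,245). Next I'll zoom in on both.

Run:
```python
from h import *
a=load('scene0')['img'][120:220,290:420];b=load('side0')['img'][180:300,260:460]
cv2.imwrite('pics/z1.png',np.vstack([cv2.resize(a,(390,300),interpolation=3),cv2.resize(b,(390,234),interpolation=3)])[:,:,::-1]) if 0 else cv2.imwrite('pics/z1.png',cv2.resize(a,(780,600),interpolation=3)[:,:,::-1])
c=load('scene0')
for u,v in((340,229),(333,253),(321,277)):print(px2(c,u,v,.015).round(3))
for u,v in((347,160),(378,151),(313,150),(354,134)):print(px2(c,u,v,.13).round(3))
```

```text
[0.443 0.034 0.015]
[0.432 0.146 0.015]
[0.439 0.254 0.015]
[ 0.496 -0.213  0.13 ]
[ 0.396 -0.306  0.13 ]
[ 0.64  -0.226  0.13 ]
[ 0.516 -0.379  0.13 ]
```

View pics/z1.png

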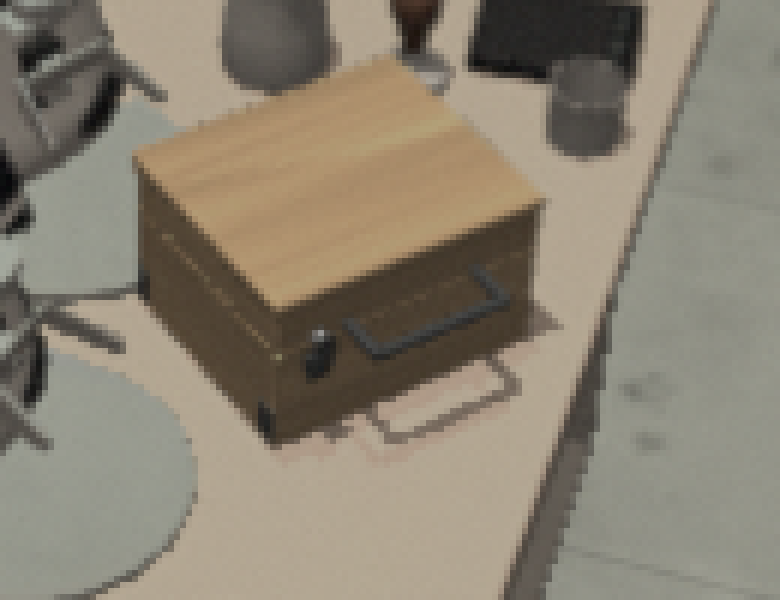

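The crop shows the lid-top corners at scene px FL (335.8,171.3), FR (380.5,153.3), BL (312.5,146.7), BR (354.7,129.2), the front-left base corner at (335.3,194.2), and the handle bar from (353,178.5) to (373.5,170). Now I'll fit the case pose.

```bash
cat >> h.py <<'E'
def case(p,q):  # p=(x,y,yaw) of case centre on counter; q in case coords
    c,s=np.cos(p[2]),np.sin(p[2]);return np.array([p[0]+c*q[0]-s*q[1],p[1]+s*q[0]+c*q[1],q[2]])
E
python3 - <<'E'
from h import *
from scipy.optimize import least_squares as L
c=load('scene0')
P=[(-.09,.104,.13),(-.09,-.104,.13),(.09,.104,.13),(.09,-.104,.13),(-.09,.104,0)]
U=np.array([(335.8,171.3),(380.5,153.3),(312.5,146.7),(354.7,129.2),(335.3,194.2)])
f=lambda p:(np.array([proj(c,case(p,q)) for q in P])-U).ravel()
s=L(f,[.5,-.28,-.5]);print(s.x.round(4),s.fun.round(1))
for y in(.046,-.046):print(px2(c,*proj(c,case(s.x,(-.126,y,.091))),.091).round(3),proj(c,case(s.x,(-.126,y,.091))))
print('hinge',case(s.x,(.09,0,.085)).round(3),'handle',case(s.x,(-.126,0,.091)).round(3))
E
```

```text
[ 0.519  -0.2747 -0.6902] [ 0.2  0.1  0.1 -0.4 -0.6 -1.3  0.2 -0.1  0.   1.5]
[ 0.451 -0.159  0.091] [353.69837597 179.06527844]
[ 0.393 -0.23   0.091] [373.24084678 170.67314832]
hinge [ 0.588 -0.332  0.085] handle [ 0.422 -0.194  0.091]
```

Emit:
send_rows(
  travel=[
    [-0.05,-0.05,-0.013],
    [-0.05,-0.05,-0.013],
    [-0.05,-0.05,-0.013],
    [-0.05,-0.05,-0.013],
    [-0.05,-0.05,-0.013],
    [-0.05,-0.05,-0.013],
    [-0.05,-0.05,-0.013],
    [-0.05,-0.05,-0.013],
  ],
  angular=[
    [0,0,0],
    [0,0,0],
    [0,0,0],
    [0,0,0],
    [0,0,0],
    [0,0,0],
    [0,0,0],
    [0,0,0],
  ],
  gripper=[0.3,0.3,0.3,0.3,0.3,0.3,0.3,0.3],
)

```text
time: 1.15
ee_pos: [0.3623, 0.1846, 0.2837]
eef_rot: [3.141, 0.0, 2.875]
ft_force: [0.2, 0.8, -0.2]
width: 0.699
grip_force: 0.0
```

Emit:
send_rows(
  travel=[
    [-0.05,-0.05,-0.013],
    [-0.05,-0.05,-0.013],
    [0,0,0],
    [0,0,0],
    [0,0,0],
    [0,0,0],
    [0,0,0],
    [0,0,0],
  ],
  angular=[
    [0,0,0],
    [0,0,0],
    [0,0,0.053],
    [0,0,0.053],
    [0,0,0.053],
    [0,0,0.053],
    [0,0,0.053],
    [0,0,0.053],
  ],
  gripper=[0.5,0.5,0.5,0.5,0.5,0.5,0.5,0.5],
)

```text
time: 2.15
ee_pos: [0.4142, 0.094, 0.3026]
eef_rot: [-3.141, -0.0, 1.87]
ft_force: [1.1, 0.9, -0.1]
width: 0.501
grip_force: 0.0
```

Emit:
send_rows(
  travel=[
    [0,0,0],
    [0,0,0],
    [0,0,0],
    [0,0,0],
    [0,0,0],
    [0,0,0],
    [0,0,0],
  ],
  angular=[
    [0,0,0.053],
    [0,0,0.053],
    [0,0,0.053],
    [0,0,0.053],
    [0,0,0.053],
    [0,0,0.053],
    [0,0,0],
  ],
  gripper=[0.5,0.5,0.5,0.5,0.5,0.5,0.5],
)

```text
time: 3.02
ee_pos: [0.4142, 0.094, 0.3026]
eef_rot: [-3.141, 0.0, 0.879]
ft_force: [-0.1, -0.9, 0.3]
width: 0.496
grip_force: 0.0
```

Run:
```python
from h import *
c=cam('wrist');save(c,'w1.png');o=arm.get_obs();print(o['time'],o['ee_pos'],o['eef_rot'],o['q'],o['width'])
p=[.519,-.2747,-.6902]
for q in((-.09,.104,.13),(-.09,-.104,.13),(-.126,.046,.091),(-.126,-.046,.091)):print(proj(c,case(p,q)).round(1))
```

```text
3.075 [0.41425323 0.09405122 0.30268178] [-3.14118276e+00  3.66930874e-04  8.79627604e-01] [ 1.89222850e-02 -1.88038396e-01  1.74097529e+00 -1.10362523e-05
  1.58920578e+00  7.10090883e-01] 0.5000868311379512
[499.7 270.9]
[479.5 402.9]
[454.  295.1]
[447.7 349.4]
```

View pics/w1.png

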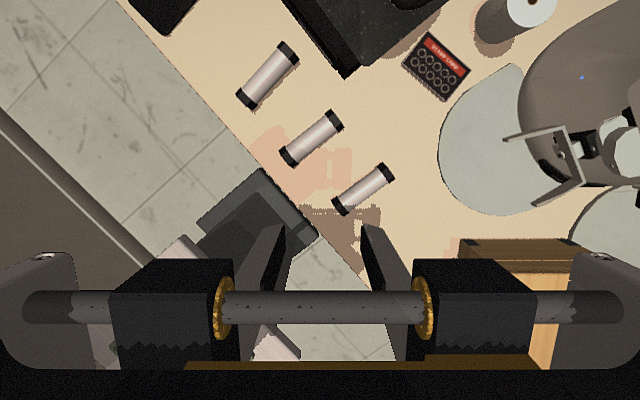

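The wrist view shows tubes A, B and C with cap ends at (245,98)-(288,50), (289,156)-(334,121) and (342,206)-(385,172). The stamp cards are at (437,66) and the case's left wall at about (515,255), which agrees with the fit.

Emit:
send_rows(
  travel=[
    [-0.048,0.042,0.025],
    [-0.048,0.042,0.025],
    [-0.048,0.042,0.025],
    [-0.048,0.042,0.025],
    [-0.048,0.042,0.025],
    [-0.048,0.042,0.025],
    [0,0,0],
    [0,0,0],
  ],
  angular=[
    [0,0,0],
    [0,0,0],
    [0,0,0],
    [0,0,0],
    [0,0,0],
    [0,0,0],
    [0,0,0],
    [0,0,0],
  ],
  gripper=[0.62,0.62,0.62,0.62,0.62,0.62,0.62,0.62],
)

```text
time: 4.08
ee_pos: [0.4215, -0.1924, 0.1905]
eef_rot: [-3.141, -0.001, 0.878]
ft_force: [0.7, 0.8, 0.2]
width: 0.379
grip_force: 0.0
```

Run:
```python
from h import *
c=load('w1')
for a,b in(((245,98),(288,50)),((289,156),(334,121)),((342,206),(385,172))):
    A,B=px2(c,*a,.015),px2(c,*b,.015);d=B-A;print(((A+B)/2).round(3),np.linalg.norm(d).round(3),np.arctan2(d[1],d[0]).round(3))
print('cards',px2(c,437,66,.009).round(3))
c=cam('wrist');save(c,'w2.png');o=arm.get_obs();print(o['time'],o['ee_pos'],o['eef_rot'],o['width'])
p=[.519,-.2747,-.6902]
for q in((-.09,.104,.13),(-.09,-.104,.13),(-.126,.046,.091),(-.126,-.046,.091)):print(proj(c,case(p,q)).round(1))
```

```text
[0.44  0.251 0.015] 0.091 0.092
[0.431 0.14  0.015] 0.086 -0.044
[0.444 0.029 0.015] 0.085 -0.0
cards [0.638 0.103 0.009]
4.125 [ 0.42180086 -0.19211106  0.19084079] [ 3.14137347e+00 -4.74636359e-04  8.78437537e-01] 0.37943676347207383
[371.7  76.2]
[363.7 321.6]
[323.3 150.7]
[323.6 245.2]
```

View pics/w2.png

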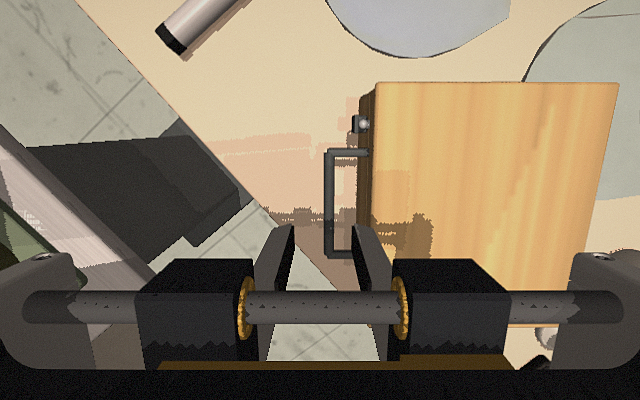

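The wrist view shows the lid's front-left top corner at (376,82), its back-left corner at (618,83), and the handle bar centreline at u≈330, v 153–254. That is about 6 mm off the fit, so I'll refit.

Run:
```python
from h import *
from scipy.optimize import least_squares as L
c=load('w2');s0=load('scene0')
P=[(-.09,.104,.13),(.09,.104,.13),(-.126,.046,.091),(-.126,-.046,.091)]
U=np.array([(376,82),(618,83),(330,153),(330.5,254)])
P2=[(-.09,.104,.13),(-.09,-.104,.13),(.09,.104,.13),(.09,-.104,.13),(-.09,.104,0)]
U2=np.array([(335.8,171.3),(380.5,153.3),(312.5,146.7),(354.7,129.2),(335.3,194.2)])
for w in(0,1):
    f=lambda p:np.r_[(np.array([proj(c,case(p,q)) for q in P])-U).ravel(),w*(np.array([proj(s0,case(p,q)) for q in P2])-U2).ravel()]
    s=L(f,[.5,-.28,-.69]);print(s.x.round(4),s.fun.round(1))
    print('hinge',case(s.x,(.09,0,.085)).round(3),'handle',case(s.x,(-.126,0,.091)).round(3))
    print(rows(case(s.x,(-.128,0,.072))))
```

```text
[ 0.5201 -0.2816 -0.6861] [ 1.9  1.3  0.2 -1.1 -1.2  3.4 -1.4 -4.   0.  -0.   0.  -0.  -0.  -0.
  0.  -0.   0.   0. ]
hinge [ 0.59  -0.339  0.085] handle [ 0.423 -0.202  0.091]
[-0.0093  0.0063  0.1585]
[ 0.5201 -0.2814 -0.6863] [ 1.8  1.1  0.1 -1.2 -1.3  3.2 -1.5 -4.1  0.7 -1.1  0.3 -1.5 -0.3 -2.3
  0.3 -1.1  0.4  0.3]
hinge [ 0.59  -0.338  0.085] handle [ 0.423 -0.202  0.091]
[-0.0091  0.0062  0.1585]
```

Emit:
send_rows(
  travel=[
    [-0.009,0.006,0],
    [0,0,0.04],
    [0,0,0.04],
    [0,0,0.04],
    [0,0,0.038],
    [0,0,0],
  ],
  angular=[
    [0,0,0],
    [0,0,0],
    [0,0,0],
    [0,0,0],
    [0,0,0],
    [0,0,0],
  ],
  gripper=[0.62,0.62,0.62,0.62,0.62,0.62],
)

```text
time: 4.88
ee_pos: [0.4192, -0.1993, 0.0704]
eef_rot: [-3.137, 0.0, 0.878]
ft_force: [0.0, 0.4, -0.6]
width: 0.378
grip_force: 0.0
```

Emit:
send_rows(
  travel=[
    [0,0,0],
    [0,0,0],
    [0,0,0],
    [0,0,0],
  ],
  angular=[
    [0,0,0],
    [0,0,0],
    [0,0,0],
    [0,0,0],
  ],
  gripper=[1,1,1,1],
  force=25,
)

```text
time: 5.38
ee_pos: [0.4215, -0.2014, 0.0727]
eef_rot: [3.14, -0.0, 0.877]
ft_force: [0.7, -0.2, 0.7]
width: 0.098
grip_force: 25.0
```

Run:
```python
from h import *
o=arm.get_obs();print(o['ee_pos'],o['eef_rot'],o['ft_force'],o['width'])
p=[.5201,-.2814,-.6863]
# handle in case coords from grasp: 
r=R.from_euler('xyz',o['eef_rot']);g=o['ee_pos']+r.apply([0,0,-.019]);d=g[:2]-np.array(p[:2]);c,s=np.cos(p[2]),np.sin(p[2])
print('case',c*d[0]+s*d[1],-s*d[0]+c*d[1],g[2])
# arc rows: tool y = case x, z down. per-row shifts, units
th=np.linspace(0,1.47,25);a=th+np.arctan2(.006,.216);rr=np.hypot(.216,.006)
y=-rr*np.cos(a);z=-rr*np.sin(a)
print(np.c_[np.diff(y),np.diff(z)].round(4)/.75)
```

```text
[ 0.42145747 -0.20140782  0.07272757] [ 3.13951228e+00 -2.39770141e-04  8.76800696e-01] [ 0.73200965 -0.16500499  0.7126559 ] 0.09792630647960199
case -0.12703840604250533 -0.0006303505358554035 0.09172752745030481
[[ 0.00106667 -0.0176    ]
 [ 0.00213333 -0.01746667]
 [ 0.0032     -0.01733333]
 [ 0.00426667 -0.01706667]
 [ 0.00533333 -0.0168    ]
 [ 0.00626667 -0.01653333]
 [ 0.00733333 -0.01613333]
 [ 0.00826667 -0.0156    ]
 [ 0.0092     -0.01506667]
 [ 0.01013333 -0.0144    ]
 [ 0.01093333 -0.01386667]
 [ 0.01173333 -0.01306667]
 [ 0.01253333 -0.0124    ]
 [ 0.01333333 -0.0116    ]
 [ 0.014      -0.0108    ]
 [ 0.01466667 -0.00986667]
 [ 0.0152     -0.00893333]
 [ 0.01573333 -0.008     ]
 [ 0.01613333 -0.00706667]
 [ 0.01653333 -0.006     ]
 [ 0.01693333 -0.00506667]
 [ 0.0172     -0.004     ]
 [ 0.01746667 -0.00293333]
 [ 0.0176     -0.00186667]]
```

Emit:
send_rows(
  travel=[
    [0,0.001,-0.0176],
    [0,0.002,-0.0175],
    [0,0.003,-0.0173],
    [0,0.004,-0.0171],
    [0,0.005,-0.0168],
    [0,0.006,-0.0165],
    [0,0.007,-0.0161],
    [0,0.008,-0.0156],
  ],
  angular=[
    [0,0,0],
    [0,0,0],
    [0,0,0],
    [0,0,0],
    [0,0,0],
    [0,0,0],
    [0,0,0],
    [0,0,0],
  ],
  gripper=[1,1,1,1,1,1,1,1],
)

```text
time: 6.38
ee_pos: [0.4415, -0.2181, 0.1731]
eef_rot: [-3.141, -0.0, 0.877]
ft_force: [5.4, -2.3, -6.7]
width: 0.098
grip_force: 25.0
```

Emit:
send_rows(
  travel=[
    [0,0.0092,-0.0151],
    [0,0.0101,-0.0144],
    [0,0.0109,-0.0139],
    [0,0.0117,-0.0131],
    [0,0.0125,-0.0124],
    [0,0.0133,-0.0116],
    [0,0.014,-0.0108],
    [0,0.0147,-0.0099],
  ],
  angular=[
    [0,0,0],
    [0,0,0],
    [0,0,0],
    [0,0,0],
    [0,0,0],
    [0,0,0],
    [0,0,0],
    [0,0,0],
  ],
  gripper=[1,1,1,1,1,1,1,1],
)

```text
time: 7.38
ee_pos: [0.4955, -0.2628, 0.2515]
eef_rot: [-3.136, 0.0, 0.877]
ft_force: [-6.3, 6.9, 8.8]
width: 0.094
grip_force: 25.0
```

```bash
cat >> h.py <<'E'
PC=[.5201,-.2814,-.6863]
def incase(g,p=PC):
    d=np.array(g)[:2]-np.array(p[:2]);c,s=np.cos(p[2]),np.sin(p[2]);return np.array([c*d[0]+s*d[1],-s*d[0]+c*d[1],g[2]])
def st():
    o=arm.get_obs();r=R.from_euler('xyz',o['eef_rot']);g=o['ee_pos']+r.apply([0,0,-.019])
    print('t',o['time'].round(2),'pos',o['ee_pos'].round(4),'rpy',np.round(o['eef_rot'],3),'F',np.round(o['ft_force'],1),'w',round(o['width']*94,1),'gf',o['grip_force'].round(1),'caseTCP',incase(o['ee_pos']).round(4),'q',np.round(o['q'],2));return o,g
E
python3 - <<'E'
from h import *
o,g=st();h=incase(g);print(h,np.degrees(np.arctan2(h[2]-.085,.09-h[0])),np.hypot(h[2]-.085,.09-h[0]))
E
```

```text
Traceback (most recent call last):
  File "h.py", line 36, in st
    print('t',o['time'].round(2),'pos',o['ee_pos'].round(4),'rpy',np.round(o['eef_rot'],3),'F',np.round(o['ft_force'],1),'w',round(o['width']*94,1),'gf',o['grip_force'].round(1),'caseTCP',incase(o['ee_pos']).round(4),'q',np.round(o['q'],2));return o,g
              ^^^^^^^^^^^^^^^
AttributeError: 'float' object has no attribute 'round'
```

Emit:
send_rows(
  travel=[
    [0,0.0152,-0.0105],
    [0,0.0157,-0.009],
    [0,0.0161,-0.0075],
    [0,0.0165,-0.0065],
    [0,0.0169,-0.0051],
    [0,0.0172,-0.004],
  ],
  angular=[
    [0,0,0],
    [0,0,0],
    [0,0,0],
    [0,0,0],
    [0,0,0],
    [0,0,0],
  ],
  gripper=[1,1,1,1,1,1],
)

```text
time: 8.12
ee_pos: [0.5535, -0.3115, 0.2832]
eef_rot: [3.141, 0.0, 0.877]
ft_force: [-1.2, 2.5, 2.9]
width: 0.099
grip_force: 25.0
```

```bash
sed -i "s/o\['time'\].round(2)/round(float(o['time']),2)/;s/o\['grip_force'\].round(1)/round(float(o['grip_force']),1)/;s/o\['ee_pos'\].round(4),'rpy'/np.round(o['ee_pos'],4),'rpy'/" h.py
python3 - <<'E'
from h import *
o,g=st();h=incase(g);print(h,np.degrees(np.arctan2(h[2]-.085,.09-h[0])),np.hypot(h[2]-.085,.09-h[0]))
c=cam('wrist');save(c,'w3.png')
E
```

```text
t 8.12 pos [ 0.5535 -0.3115  0.2832] rpy [3.141 0.    0.877] F [-1.2  2.5  2.9] w 9.3 gf 25.0 caseTCP [ 0.0449 -0.0021  0.2832] q [-0.65  0.29  1.28 -0.    1.57  0.05]
[ 0.04487691 -0.00207418  0.3022292 ] 78.2653338333318 0.2218662135324262
```

View pics/w3.png

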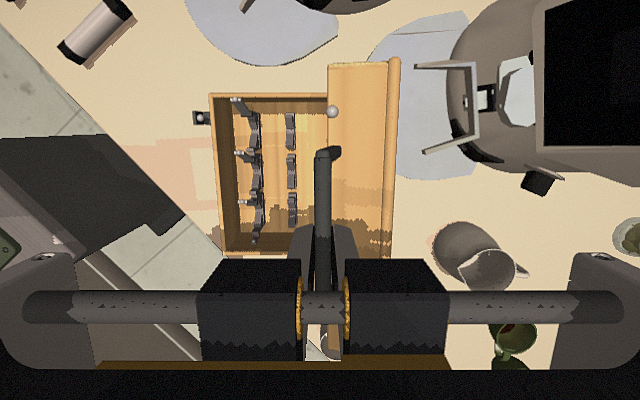

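The wrist view shows the lid almost upright with the handle in the grip. In the open case, V-block rows are at u≈258 and 290 and three straps are open. I'll keep raising in small steps while watching the force.

Emit:
send_rows(
  travel=[
    [0,0.0115,-0.002],
    [0,0.0115,-0.001],
  ],
  angular=[
    [0,0,0],
    [0,0,0],
  ],
  gripper=[1,1],
)

```text
time: 8.43
ee_pos: [0.5671, -0.3227, 0.2857]
eef_rot: [3.139, 0.0, 0.877]
ft_force: [-0.8, 2.7, 6.6]
width: 0.099
grip_force: 25.0
```

Emit:
send_rows(
  travel=[
    [0,0.006,0],
    [0,0.006,0],
  ],
  angular=[
    [0,0,0],
    [0,0,0],
  ],
  gripper=[1,1],
)

```text
time: 8.68
ee_pos: [0.5746, -0.3289, 0.2864]
eef_rot: [3.137, 0.0, 0.877]
ft_force: [-0.7, 1.5, 7.7]
width: 0.098
grip_force: 25.0
```

Emit:
send_rows(
  travel=[
    [0,0.004,0],
    [0,0.004,0],
  ],
  angular=[
    [0,0,0],
    [0,0,0],
  ],
  gripper=[1,1],
)

```text
time: 8.93
ee_pos: [0.5777, -0.3315, 0.2865]
eef_rot: [3.141, 0.0, 0.877]
ft_force: [-5.0, 5.4, 10.8]
width: 0.095
grip_force: 25.0
```

Run:
```python
from h import *
o,g=st();h=incase(g);print(h,np.degrees(np.arctan2(h[2]-.085,.09-h[0])),np.hypot(h[2]-.085,.09-h[0]))
```

```text
t 8.93 pos [ 0.5777 -0.3315  0.2865] rpy [3.141 0.    0.877] F [-5.   5.4 10.8] w 8.9 gf 25.0 caseTCP [ 0.0763 -0.0023  0.2865] q [-0.65  0.36  1.19 -0.    1.6   0.04]
[ 0.07626685 -0.00227583  0.30551491] 86.43635509902087 0.22094212917434936
```

Emit:
send_rows(
  travel=[
    [0,0,0],
    [0,0,0],
    [0,0,0],
    [0,0,0],
    [0,0,0],
    [0,0,0],
  ],
  angular=[
    [0,0,0],
    [0,0,0],
    [0,0,0],
    [0,0,0],
    [0,0,0],
    [0,0,0],
  ],
  gripper=[1,0.75,0.75,0.75,0.75,0.75],
)

```text
time: 9.68
ee_pos: [0.5779, -0.3321, 0.2826]
eef_rot: [-3.141, 0.0, 0.876]
ft_force: [-1.2, 0.3, -0.1]
width: 0.252
grip_force: 0.5
```

Run:
```python
from h import *
st()
c=cam('side');save(c,'s1.png');w=cam('wrist');save(w,'w4.png')
a=c['img'][150:300,300:460]
b=w['img'][50:270,180:420]
cv2.imwrite('pics/z2.png',np.hstack([cv2.resize(a,(480,450),interpolation=3),cv2.resize(b[:,:160],(320,440)),][0:1]+[cv2.resize(b,(320,450))])[:,:,::-1])
```

```text
t 9.68 pos [ 0.5779 -0.3321  0.2826] rpy [-3.141  0.     0.876] F [-1.2  0.3 -0.1] w 23.6 gf 0.5 caseTCP [ 0.0768 -0.0026  0.2826] q [-0.65  0.36  1.19 -0.    1.59  0.04]
```

View pics/z2.png

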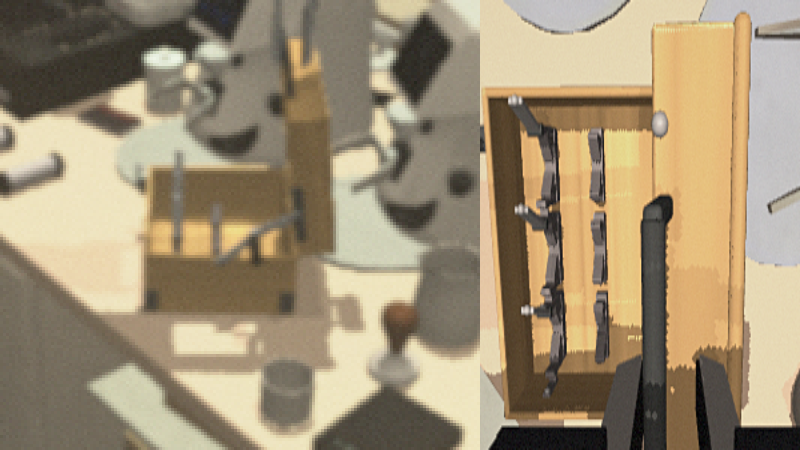

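Run:
```python
from h import *
c=load('s1')
for u,v in((255,240),(257,250),(257,262),(222,258),(298,215),(149,171),(149,256),(293,262)):
    U=(300+u/3,150+v/3)
    print(u,v,[incase(px2(c,*U,z)).round(3) for z in(.085,.125)])
w=load('w4')
# wrist: rim corner & V-blocks ; z2 scale 320/240=1.333,450/220=2.045 offset 180,50
for u,v,z in((485,90,.085),(508,417,.085),(598,165,.035),(600,248,.035),(603,325,.035)):
    print(u,v,incase(px2(w,180+(u-480)/1.3333,50+v/2.045,z)).round(3))
for q in((-.09,.104,.085),(-.09,-.104,.085),(.025,.058,.035),(.025,0,.035),(.025,-.058,.035)):
    x=proj(w,case(PC,q));print(((x[0]-180)*1.3333+480).round(),((x[1]-50)*2.045).round())
```

```text
255 240 [array([ 0.042, -0.076,  0.085]), array([ 0.038, -0.135,  0.125])]
257 250 [array([ 0.044, -0.096,  0.085]), array([ 0.039, -0.155,  0.125])]
257 262 [array([ 0.042, -0.121,  0.085]), array([ 0.038, -0.179,  0.125])]
222 258 [array([ 0.003, -0.114,  0.085]), array([-0.   , -0.172,  0.125])]
298 215 [array([ 0.097, -0.02 ,  0.085]), array([ 0.09 , -0.082,  0.125])]
149 171 [array([-0.085,  0.08 ,  0.085]), array([-0.084,  0.013,  0.125])]
149 256 [array([-0.081, -0.112,  0.085]), array([-0.08 , -0.17 ,  0.125])]
293 262 [array([ 0.084, -0.12 ,  0.085]), array([ 0.077, -0.178,  0.125])]
485 90 [-0.085  0.101  0.085]
508 417 [-0.086 -0.102  0.085]
598 165 [0.004 0.057 0.035]
600 248 [0.003 0.001 0.035]
603 325 [ 0.004 -0.054  0.035]
479.0 85.0
504.0 420.0
618.0 163.0
621.0 249.0
623.0 330.0
```

The crop shows the lid propped, with the stay straight and the elbow tab at about case x = 0.038, z = 0.125. In the open case, the V-block rows centre near case x ≈ -0.02. Before moving on, I'll write a tube detector and test it on w1.

```bash
cat >> h.py <<'E'
def tubes(c,z=.019,smax=40,vmin=120):
    hsv=cv2.cvtColor(c['img'],cv2.COLOR_RGB2HSV);m=((hsv[...,1]<smax)&(hsv[...,2]>vmin)).astype(np.uint8)
    m=cv2.morphologyEx(m,cv2.MORPH_OPEN,np.ones((3,3)));out=[]
    for k in cv2.findContours(m,cv2.RETR_EXTERNAL,cv2.CHAIN_APPROX_NONE)[0]:
        if cv2.contourArea(k)<200:continue
        W=np.array([px2(c,*q,z)[:2] for q in k[:,0,:].astype(float)],np.float32)
        (x,y),(a,b),t=cv2.minAreaRect(W);t=np.radians(t)
        if a<b:a,b,t=b,a,t+np.pi/2
        t=(t+np.pi/2)%np.pi-np.pi/2
        if .05<a<.13 and .018<b<.042 and .25<x<.8 and -.2<y<.45: out.append([x,y,t,a,b])
    return np.array(out).round(4)
E
python3 - <<'E'
from h import *
c=load('w1');h=cv2.cvtColor(c['img'],cv2.COLOR_RGB2HSV)
for u,v in((268,75),(312,138),(365,188),(300,90),(380,110),(330,160)):print(h[v,u])
for s in(25,40,60):print(s,tubes(c,smax=s))
E
```

```text
[ 15  30 218]
[ 27  13 219]
[102   6 224]
[ 19  60 214]
[ 18  61 219]
[ 21  58 214]
25 [[ 0.7862 -0.1841  1.1218  0.0746  0.0376]
 [ 0.771   0.0778 -0.6876  0.0675  0.0333]]
40 [[ 0.4423  0.0294 -0.0379  0.0776  0.0275]
 [ 0.7863 -0.184   1.1218  0.0773  0.0376]
 [ 0.7243 -0.1269 -1.4891  0.1109  0.0307]
 [ 0.43    0.1415 -0.026   0.0777  0.0272]
 [ 0.4389  0.2497  0.0927  0.0778  0.0264]
 [ 0.7711  0.0776 -0.6876  0.0679  0.0333]]
60 [[ 0.4423  0.0285 -0.0399  0.0776  0.0293]
 [ 0.7862 -0.1842  1.1218  0.0777  0.0376]
 [ 0.4301  0.1418 -0.0295  0.078   0.0278]
 [ 0.4389  0.2503  0.0927  0.0778  0.0277]
 [ 0.7715  0.0773 -0.6876  0.0689  0.0333]]
```

Emit:
send_rows(
  travel=[
    [0,0,-0.04],
    [0,0,-0.04],
    [0.016,-0.028,0],
    [0.032,-0.056,0],
    [0.032,-0.056,0],
    [0.032,-0.056,0],
    [0.032,-0.056,0],
    [0.032,-0.056,0],
  ],
  angular=[
    [0,0,0],
    [0,0,0],
    [0,0,0],
    [0,0,0],
    [0,0,0],
    [0,0,0],
    [0,0,0],
    [0,0,0],
  ],
  gripper=[0.6,0.6,0.5,0.5,0.5,0.5,0.5,0.5],
)

```text
time: 10.78
ee_pos: [0.4848, -0.0813, 0.3431]
eef_rot: [3.14, -0.001, 0.877]
ft_force: [0.4, 0.6, -0.4]
width: 0.502
grip_force: 0.0
```

Emit:
send_rows(
  travel=[
    [0.032,-0.056,0.02],
    [0.032,-0.056,0.02],
    [0.016,-0.028,0],
    [0,0,0.02],
    [0,0,0.02],
    [0,0,0.02],
    [0,0,0.02],
    [0,0,0.02],
  ],
  angular=[
    [0,0,0],
    [0,0,0],
    [0,0,0],
    [0,0,-0.055],
    [0,0,-0.055],
    [0,0,-0.055],
    [0,0,-0.055],
    [0,0,-0.055],
  ],
  gripper=[0.5,0.5,0.5,0.5,0.5,0.5,0.5,0.5],
)

```text
time: 11.78
ee_pos: [0.4431, 0.0307, 0.2376]
eef_rot: [3.14, 0.0, 1.746]
ft_force: [-0.6, 0.3, -0.7]
width: 0.501
grip_force: 0.0
```

Emit:
send_rows(
  travel=[
    [0,0,0],
    [0,0,0],
    [0,0,0],
    [0,0,0],
    [0,0,0],
    [0,0,0],
    [0,0,0],
    [0,0,0],
  ],
  angular=[
    [0,0,-0.055],
    [0,0,-0.055],
    [0,0,-0.055],
    [0,0,-0.055],
    [0,0,-0.055],
    [0,0,-0.055],
    [0,0,-0.055],
    [0,0,-0.055],
  ],
  gripper=[0.5,0.5,0.5,0.5,0.5,0.5,0.5,0.5],
)

```text
time: 12.78
ee_pos: [0.4431, 0.0306, 0.2381]
eef_rot: [3.142, 0.001, 3.129]
ft_force: [-0.1, 0.5, 0.4]
width: 0.498
grip_force: 0.0
```

Run:
```python
from h import *
st();c=cam('wrist');save(c,'w5.png');print(tubes(c));print(tubes(cam('scene')))
```

```text
t 12.78 pos [0.4431 0.0306 0.2381] rpy [3.142e+00 1.000e-03 3.129e+00] F [-0.1  0.5  0.4] w 46.8 gf 0.0 caseTCP [-0.2573  0.1926  0.2381] q [-0.13 -0.11  1.8   0.    1.45 -1.68]
[[ 0.4578  0.0294 -0.0505  0.053   0.0272]
 [ 0.4416  0.2506  0.0858  0.0787  0.0261]
 [ 0.4326  0.1421 -0.0377  0.0785  0.0262]]
[]
```

Emit:
send_rows(
  travel=[
    [0.001,-0.002,0.05],
    [0,0,0.06],
    [0,0,0.06],
    [0,0,0.06],
    [0,0,0.04],
    [0,0,0.025],
    [0,0,0.015],
    [0,0,0],
  ],
  angular=[
    [0,0,0.012],
    [0,0,0],
    [0,0,0],
    [0,0,0],
    [0,0,0],
    [0,0,0],
    [0,0,0],
    [0,0,0],
  ],
  gripper=[0.42,0.42,0.42,0.42,0.42,0.42,0.42,0.42],
)

```text
time: 13.88
ee_pos: [0.4416, 0.0292, 0.005]
eef_rot: [3.141, -0.001, 3.084]
ft_force: [-0.3, -0.7, 1.0]
width: 0.58
grip_force: 0.0
```

Emit:
send_rows(
  travel=[
    [0,0,0],
    [0,0,0],
    [0,0,0],
    [0,0,0],
  ],
  angular=[
    [0,0,0],
    [0,0,0],
    [0,0,0],
    [0,0,0],
  ],
  gripper=[1,1,1,1],
  force=30,
)

```text
time: 14.38
ee_pos: [0.4427, 0.0292, 0.0062]
eef_rot: [3.141, 0.002, 3.085]
ft_force: [-1.1, 2.5, 4.2]
width: 0.311
grip_force: 30.0
```

Emit:
send_rows(
  travel=[
    [0,0,-0.03],
    [0,0,-0.06],
    [0,0,-0.06],
    [0,0,-0.06],
    [0,0,-0.06],
    [0,0,0],
  ],
  angular=[
    [0,0,0],
    [0,0,0],
    [0,0,0],
    [0,0,0],
    [0,0,0],
    [0,0,0],
  ],
  gripper=[1,1,1,1,1,1],
)

```text
time: 15.12
ee_pos: [0.4446, 0.0287, 0.2117]
eef_rot: [-3.141, 0.009, 3.085]
ft_force: [-0.4, 0.1, -2.2]
width: 0.31
grip_force: 29.9
```

Run:
```python
from h import *
st()
for q in((-.021,-.058),(-.021,0),(-.021,.058)):print(case(PC,(*q,.2)).round(4))
```

```text
t 15.12 pos [0.4446 0.0287 0.2117] rpy [-3.141  0.009  3.085] F [-0.4  0.1 -2.2] w 29.2 gf 29.9 caseTCP [-0.2549  0.1921  0.2117] q [-0.13 -0.09  1.84 -0.    1.38 -1.64]
[ 0.4671 -0.313   0.2   ]
[ 0.5039 -0.2681  0.2   ]
[ 0.5406 -0.2232  0.2   ]
```

Emit:
send_rows(
  travel=[
    [0,0,0],
    [0,0,0],
    [0,0,0],
    [0,0,0],
    [-0.024,-0.018,-0.01],
    [-0.048,-0.036,-0.01],
    [-0.048,-0.036,-0.01],
    [-0.048,-0.036,0],
  ],
  angular=[
    [0,0,0.05],
    [0,0,0.05],
    [0,0,0.05],
    [0,0,0.05],
    [0,0,0],
    [0,0,0],
    [0,0,0],
    [0,0,0],
  ],
  gripper=[1,1,1,1,1,1,1,1],
)

```text
time: 16.12
ee_pos: [0.479, -0.1247, 0.2285]
eef_rot: [-3.141, -0.003, 2.457]
ft_force: [-0.2, -0.1, -1.2]
width: 0.312
grip_force: 29.9
```

Emit:
send_rows(
  travel=[
    [-0.048,-0.036,0],
    [-0.048,-0.036,0],
    [-0.048,-0.036,0],
    [-0.025,-0.02,0],
    [0,0,0],
    [0,0,0],
  ],
  angular=[
    [0,0,0],
    [0,0,0],
    [0,0,0],
    [0,0,0],
    [0,0,0],
    [0,0,0],
  ],
  gripper=[1,1,1,1,1,1],
)

```text
time: 16.88
ee_pos: [0.5162, -0.277, 0.2284]
eef_rot: [3.141, -0.004, 2.457]
ft_force: [-0.3, 0.6, -0.8]
width: 0.312
grip_force: 29.9
```

Run:
```python
from h import *
st();c=cam('wrist');save(c,'w6.png')
```

```text
t 16.88 pos [ 0.5162 -0.277   0.2284] rpy [ 3.141 -0.004  2.457] F [-0.3  0.6 -0.8] w 29.3 gf 29.9 caseTCP [-0.0058  0.0009  0.2284] q [-0.64  0.22  1.48  0.    1.45 -1.53]
```

View pics/w6.png

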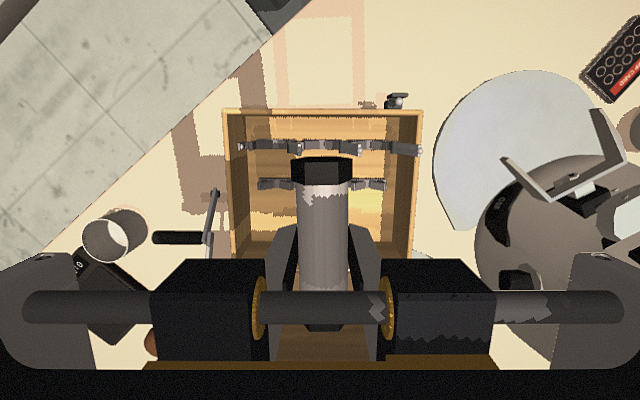

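Run:
```python
from h import *
c=load('w6')
cv2.imwrite('pics/z3.png',cv2.resize(c['img'][95:205,215:430],(795,407),interpolation=3)[:,:,::-1])
for u,v in((224,109),(422,110)):print(incase(px2(c,u,v,.085)).round(4))
for q in((-.09,.104,.085),(-.09,-.104,.085),(-.046,.058,.035),(-.046,0,.035),(-.046,-.058,.035),(.004,.058,.035),(.004,-.058,.035)):
    x=proj(c,case(PC,q));print(x.round(1),((x-[215,95])*3.7).round())
print(incase(px2(c,152,238,.125)),incase(px2(c,204,238,.125)))
```

```text
[-0.0894 -0.1006  0.085 ]
[-0.0886  0.1019  0.085 ]
[424.1 108.6] [774.  50.]
[220.6 108.4] [21. 50.]
[370.1 148.4] [574. 197.]
[322.4 148.3] [397. 197.]
[274.6 148.3] [221. 197.]
[368.6 188.7] [568. 347.]
[276.1 188.6] [226. 346.]
[ 0.03550711 -0.16896241  0.125     ] [ 0.03540982 -0.11721279  0.125     ]
```

View pics/z3.png

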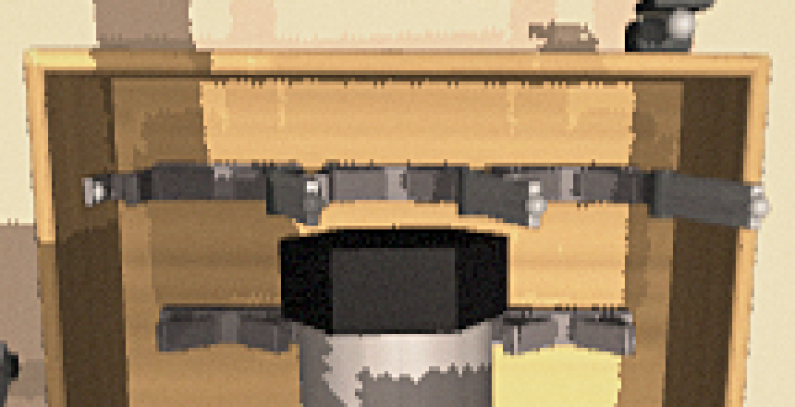

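The crop shows V-valleys at zoom u ≈ 225/397/568. The front row is at v≈182 and the rear row at v≈329, so the cradle centre is case x ≈ -0.025 with y = ±0.058 and 0. The straps stand open and the tab is at case x 0.035. I'll lower tube C into the right cradle.

Emit:
send_rows(
  travel=[
    [0.013,-0.04,0],
    [0.012,-0.038,0],
    [0,0,0.04],
    [0,0,0.05],
    [0,0,0.05],
    [0,0,0.04],
    [0,0,0.03],
    [0,0,0],
  ],
  angular=[
    [0,0,0],
    [0,0,0],
    [0,0,0],
    [0,0,0],
    [0,0,0],
    [0,0,0],
    [0,0,0],
    [0,0,0],
  ],
  gripper=[1,1,1,1,1,1,1,1],
)

```text
time: 17.92
ee_pos: [0.4641, -0.3091, 0.0708]
eef_rot: [3.141, -0.005, 2.458]
ft_force: [0.3, 0.1, -1.4]
width: 0.311
grip_force: 29.9
```

Run:
```python
from h import *
st()
```

```text
t 17.93 pos [ 0.4641 -0.3091  0.0708] rpy [ 3.141 -0.005  2.458] F [ 0.3  0.1 -1.4] w 29.2 gf 29.9 caseTCP [-0.0258 -0.0569  0.0708] q [-0.74  0.32  1.7   0.    1.13 -1.63]
```

Emit:
send_rows(
  travel=[
    [0,-0.001,0.02],
    [0,0,0.015],
    [0,0,0.007],
    [0,0,0.003],
    [0,0,0],
  ],
  angular=[
    [0,0,0],
    [0,0,0],
    [0,0,0],
    [0,0,0],
    [0,0,0],
  ],
  gripper=[1,1,1,1,1],
)

```text
time: 18.55
ee_pos: [0.4653, -0.3125, 0.0393]
eef_rot: [-3.142, 0.0, 2.457]
ft_force: [-0.9, -0.9, -0.3]
width: 0.313
grip_force: 29.9
```

Emit:
send_rows(
  travel=[
    [0,0,0.003],
    [0,0,0],
  ],
  angular=[
    [0,0,0],
    [0,0,0],
  ],
  gripper=[1,1],
)

```text
time: 18.8
ee_pos: [0.4657, -0.3126, 0.0374]
eef_rot: [3.141, 0.001, 2.457]
ft_force: [1.2, 0.7, -1.2]
width: 0.314
grip_force: 29.9
```

Run:
```python
from h import *
st()
```

```text
t 18.8 pos [ 0.4657 -0.3126  0.0374] rpy [3.141e+00 1.000e-03 2.457e+00] F [ 1.2  0.7 -1.2] w 29.5 gf 29.9 caseTCP [-0.0223 -0.0586  0.0374] q [-0.75  0.37  1.71  0.    1.06 -1.63]
```

Emit:
send_rows(
  travel=[
    [0,0,0.002],
    [0,0,0],
    [0,0,0],
    [0,0,0],
  ],
  angular=[
    [0,0,0],
    [0,0,0],
    [0,0,0],
    [0,0,0],
  ],
  gripper=[1,0.56,0.56,0.56],
)

```text
time: 19.3
ee_pos: [0.465, -0.3123, 0.0352]
eef_rot: [-3.141, -0.0, 2.457]
ft_force: [0.3, 0.4, -1.6]
width: 0.442
grip_force: 0.0
```

Emit:
send_rows(
  travel=[
    [0,0,-0.02],
    [0,0,-0.04],
    [0,0,-0.05],
    [0,0,-0.05],
    [-0.02,0.03,-0.05],
    [-0.02,0.03,-0.03],
    [0,0.03,0],
    [0,0,0],
  ],
  angular=[
    [0,0,0],
    [0,0,0],
    [0,0,0],
    [0,0,0],
    [0,0,0],
    [0,0,0],
    [0,0,0],
    [0,0,0],
  ],
  gripper=[0.56,0.56,0.56,0.56,1,1,1,1],
)

```text
time: 20.3
ee_pos: [0.532, -0.2783, 0.2167]
eef_rot: [3.142, 0.002, 2.459]
ft_force: [-0.1, -0.5, -0.5]
width: 0.051
grip_force: 0.0
```

Run:
```python
from h import *
st();c=cam('wrist');save(c,'w7.png');cv2.imwrite('pics/z4.png',cv2.resize(c['img'][80:270,180:440],(780,570),interpolation=3)[:,:,::-1])
```

```text
t 20.3 pos [ 0.532  -0.2783  0.2167] rpy [3.142e+00 2.000e-03 2.459e+00] F [-0.1 -0.5 -0.5] w 4.8 gf 0.0 caseTCP [0.0072 0.0099 0.2167] q [-0.63  0.25  1.46 -0.    1.42 -1.51]
```

View pics/z4.png

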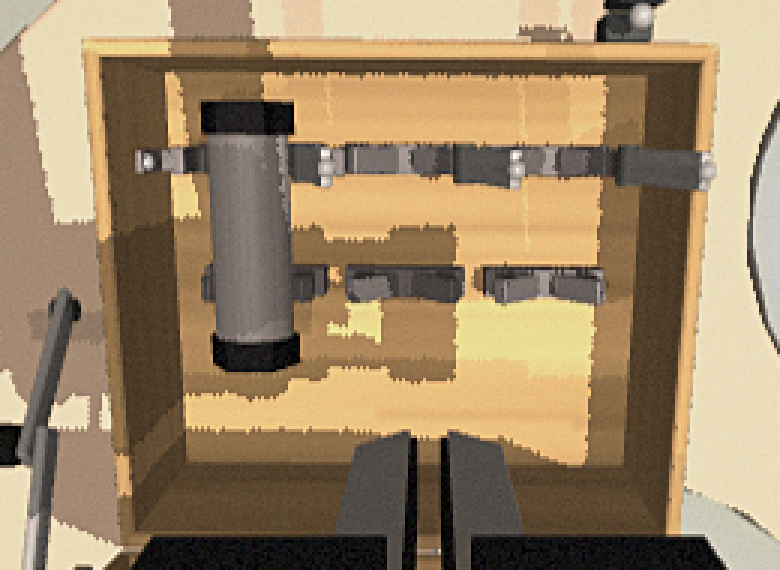

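Run:
```python
from h import *
c=load('w7');P=lambda u,v,z:incase(px2(c,180+u/3,80+v/3,z)).round(4)
print('tube front',P(249,102,.055),'rear',P(257,369,.045),'sides',P(212,235,.045),P(292,235,.045))
print('rearV mid',P(405,283,.035),P(546,286,.035),'frontV',P(405,160,.035),P(545,160,.035))
print('strap tips',P(322,167,.114),P(515,168,.114),P(706,172,.114))
print('rim',P(85,42,.085),P(718,47,.085))
o=arm.get_obs();print('tip target strap3 open side',)
```

```text
tube front [-0.071  -0.0555  0.055 ] rear [ 0.0312 -0.0586  0.045 ] sides [-0.022  -0.0737  0.045 ] [-0.0221 -0.043   0.045 ]
rearV mid [-0.002   0.0001  0.035 ] [-0.0009  0.0566  0.035 ] frontV [-0.0501  0.0003  0.035 ] [-0.0503  0.0545  0.035 ]
strap tips [-0.0504 -0.023   0.114 ] [-0.0503  0.0356  0.114 ] [-0.0493  0.0937  0.114 ]
rim [-0.0889 -0.1023  0.085 ] [-0.0879  0.1032  0.085 ]
tip target strap3 open side
```

Tube C lies in the right cradle's V, but its centre reads case x ≈ -0.020 against -0.026 for the cradle, so I'll regrip and shift it 5.5 mm forward.

Emit:
send_rows(
  travel=[
    [0.019,-0.045,0],
    [0.019,-0.045,0],
    [0,0,0.05],
    [0,0,0.06],
    [0,0,0.06],
    [0,0,0.04],
    [0,0,0.02],
    [0,0,0.01],
  ],
  angular=[
    [0,0,0],
    [0,0,0],
    [0,0,0],
    [0,0,0],
    [0,0,0],
    [0,0,0],
    [0,0,0],
    [0,0,0],
  ],
  gripper=[0.52,0.52,0.52,0.52,0.52,0.52,0.52,0.52],
)

```text
time: 21.35
ee_pos: [0.4658, -0.3136, 0.035]
eef_rot: [-3.141, -0.001, 2.456]
ft_force: [-0.1, 0.2, 0.5]
width: 0.477
grip_force: 0.0
```

Emit:
send_rows(
  travel=[
    [0,0,0],
    [0,0,0],
    [0,0,0],
    [0,0,-0.004],
    [0.004,0,0],
    [0.0035,0,0],
    [0,0,0],
  ],
  angular=[
    [0,0,0],
    [0,0,0],
    [0,0,0],
    [0,0,0],
    [0,0,0],
    [0,0,0],
    [0,0,0],
  ],
  gripper=[1,1,1,1,1,1,1],
  force=20,
)

```text
time: 22.22
ee_pos: [0.4614, -0.3094, 0.0381]
eef_rot: [-3.142, -0.001, 2.457]
ft_force: [0.6, -0.7, -1.9]
width: 0.309
grip_force: 20.0
```

Run:
```python
from h import *
st()
```

```text
t 22.23 pos [ 0.4614 -0.3094  0.0381] rpy [-3.142e+00 -1.000e-03  2.457e+00] F [ 0.6 -0.7 -1.9] w 29.0 gf 20.0 caseTCP [-0.0277 -0.0588  0.0381] q [-0.75  0.36  1.73 -0.    1.06 -1.63]
```

Emit:
send_rows(
  travel=[
    [0,0,0.004],
    [0,0,0],
    [0,0,0],
    [0,0,0],
    [0,0,-0.02],
    [0,0,-0.05],
    [0,0,-0.05],
    [0,0,-0.03],
  ],
  angular=[
    [0,0,0],
    [0,0,0],
    [0,0,0],
    [0,0,0],
    [0,0,0],
    [0,0,0],
    [0,0,0],
    [0,0,0],
  ],
  gripper=[1,0.56,0.56,0.56,0.56,0.56,0.56,0.56],
)

```text
time: 23.22
ee_pos: [0.4631, -0.3108, 0.1515]
eef_rot: [-3.141, 0.004, 2.457]
ft_force: [-0.1, -0.2, -0.4]
width: 0.442
grip_force: 0.0
```

Emit:
send_rows(
  travel=[
    [0.015,0.042,0],
    [0.015,0.042,0],
    [0,0,0],
    [0,0,0.035],
    [0,0,0.034],
    [0,0,0],
  ],
  angular=[
    [0,0,0],
    [0,0,0],
    [0,0,0],
    [0,0,0],
    [0,0,0],
    [0,0,0],
  ],
  gripper=[1,1,1,1,1,1],
)

```text
time: 23.98
ee_pos: [0.4826, -0.2464, 0.0945]
eef_rot: [-3.141, -0.004, 2.456]
ft_force: [0.8, 0.5, 0.2]
width: 0.003
grip_force: 0.0
```

Run:
```python
from h import *
st()
```

```text
t 23.98 pos [ 0.4826 -0.2464  0.0945] rpy [-3.141 -0.004  2.456] F [0.8 0.5 0.2] w 0.3 gf 0.0 caseTCP [-0.0512  0.0033  0.0945] q [-0.63  0.26  1.72 -0.    1.16 -1.52]
```

Emit:
send_rows(
  travel=[
    [0,-0.011,0],
    [0,-0.011,0],
    [0,-0.011,0],
    [0,-0.011,0],
    [0,0,0],
    [0,0,0],
  ],
  angular=[
    [0,0,0],
    [0,0,0],
    [0,0,0],
    [0,0,0],
    [0,0,0],
    [0,0,0],
  ],
  gripper=[1,1,1,1,1,1],
)

```text
time: 24.72
ee_pos: [0.4635, -0.2723, 0.0962]
eef_rot: [3.141, 0.0, 2.457]
ft_force: [-0.4, 0.2, -0.2]
width: 0.007
grip_force: 0.0
```

Emit:
send_rows(
  travel=[
    [0,-0.022,-0.004],
    [0,-0.022,0],
    [0,-0.022,0],
    [0,0,0.015],
    [0,0,0.013],
    [0,0,0],
  ],
  angular=[
    [0,0,0],
    [0,0,0],
    [0,0,0],
    [0,0,0],
    [0,0,0],
    [0,0,0],
  ],
  gripper=[1,1,1,1,1,1],
)

```text
time: 25.48
ee_pos: [0.4314, -0.3093, 0.0764]
eef_rot: [3.141, -0.003, 2.457]
ft_force: [-0.5, 0.5, -0.1]
width: 0.003
grip_force: 0.0
```

Run:
```python
from h import *
st()
```

```text
t 25.48 pos [ 0.4314 -0.3093  0.0764] rpy [ 3.141e+00 -3.000e-03  2.457e+00] F [-0.5  0.5 -0.1] w 0.3 gf 0.0 caseTCP [-0.051  -0.0778  0.0764] q [-0.79  0.26  1.76  0.    1.12 -1.67]
```

Now press in small steps, reading the force.

Emit:
send_rows(
  travel=[
    [0,0,0.006],
    [0,0,0],
  ],
  angular=[
    [0,0,0],
    [0,0,0],
  ],
  gripper=[1,1],
)

```text
time: 25.72
ee_pos: [0.4325, -0.3104, 0.0736]
eef_rot: [3.142, -0.0, 2.458]
ft_force: [-0.2, 0.2, -0.4]
width: 0.002
grip_force: 0.0
```

Emit:
send_rows(
  travel=[
    [0,0,0.005],
    [0,0,0],
  ],
  angular=[
    [0,0,0],
    [0,0,0],
  ],
  gripper=[1,1],
)

```text
time: 25.98
ee_pos: [0.4323, -0.3105, 0.0698]
eef_rot: [3.141, 0.0, 2.457]
ft_force: [0.4, -0.4, 0.0]
width: 0.002
grip_force: 0.0
```

Emit:
send_rows(
  travel=[
    [0,0,0.004],
    [0,0,0],
  ],
  angular=[
    [0,0,0],
    [0,0,0],
  ],
  gripper=[1,1],
)

```text
time: 26.22
ee_pos: [0.432, -0.3103, 0.0664]
eef_rot: [3.141, -0.001, 2.457]
ft_force: [-0.5, -0.5, 0.1]
width: 0.005
grip_force: 0.0
```

Emit:
send_rows(
  travel=[
    [0,0,0.004],
    [0,0,0],
  ],
  angular=[
    [0,0,0],
    [0,0,0],
  ],
  gripper=[1,1],
)

```text
time: 26.48
ee_pos: [0.4325, -0.3108, 0.0653]
eef_rot: [-3.142, 0.0, 2.457]
ft_force: [-2.4, 2.3, 9.4]
width: 0.003
grip_force: 4.4
```

Run:
```python
from h import *
st();c=cam('scene');save(c,'s2.png');w=cam('wrist');save(w,'w8.png')
a=c['img'][100:220,290:420]
cv2.imwrite('pics/z5.png',np.hstack([cv2.resize(w['img'][60:360,140:500],(480,400)),cv2.resize(a,(320,295)).copy() if 0 else cv2.resize(a,(320,400))])[:,:,::-1])
```

```text
t 26.48 pos [ 0.4325 -0.3108  0.0653] rpy [-3.142  0.     2.457] F [-2.4  2.3  9.4] w 0.3 gf 4.4 caseTCP [-0.0492 -0.0783  0.0653] q [-0.79  0.28  1.77 -0.    1.09 -1.67]
```

View pics/z5.png

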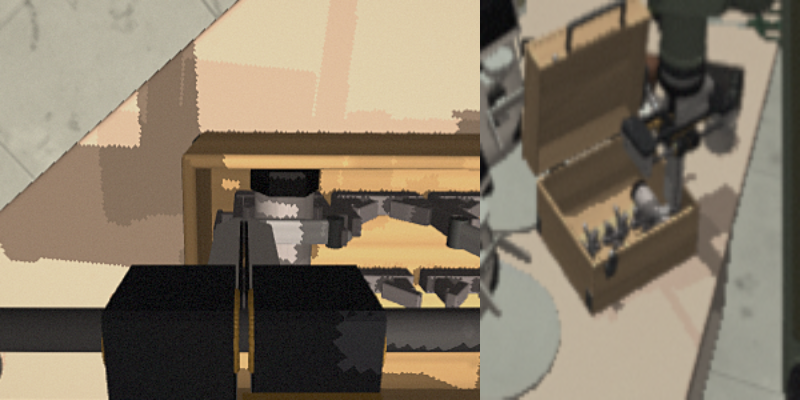

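The picture shows the right strap lying flat across the tube under the fingertips at z = 0.065 with 9 N, so it is shut. Next is tube B.

Emit:
send_rows(
  travel=[
    [0,0,-0.05],
    [0,0,-0.07],
    [0,0,-0.06],
    [0.02,0.024,-0.02],
    [0.0383,0.0465,0],
    [0.0383,0.0465,0],
    [0.0383,0.0465,0],
    [0.0383,0.0465,0],
  ],
  angular=[
    [0,0,0],
    [0,0,0],
    [0,0,0],
    [0,0,0],
    [0,0,0],
    [0,0,0],
    [0,0,0],
    [0,0,0],
  ],
  gripper=[1,1,1,0.42,0.42,0.42,0.42,0.42],
)

```text
time: 27.58
ee_pos: [0.431, -0.1051, 0.2139]
eef_rot: [3.141, 0.0, 2.456]
ft_force: [0.2, -0.9, 0.1]
width: 0.499
grip_force: 0.0
```

Emit:
send_rows(
  travel=[
    [0.0383,0.0465,0],
    [0.0383,0.0465,0],
    [0.0383,0.0465,0],
    [0.0383,0.0465,0],
    [0,0,0],
    [0,0,0],
    [0,0,0],
    [0,0,0],
  ],
  angular=[
    [0,0,0],
    [0,0,0],
    [0,0,0],
    [0,0,0],
    [0,0,-0.052],
    [0,0,-0.052],
    [0,0,-0.052],
    [0,0,-0.051],
  ],
  gripper=[0.42,0.42,0.42,0.42,0.42,0.42,0.42,0.42],
)

```text
time: 28.58
ee_pos: [0.4303, 0.0744, 0.2138]
eef_rot: [3.142, -0.0, 3.113]
ft_force: [-0.1, -0.5, -0.8]
width: 0.581
grip_force: 0.0
```

Run:
```python
from h import *
st();c=cam('wrist');save(c,'w9.png');print(tubes(c))
```

```text
t 28.57 pos [0.4303 0.0744 0.2138] rpy [ 3.142 -0.     3.113] F [-0.1 -0.5 -0.8] w 54.6 gf 0.0 caseTCP [-0.2949  0.2184  0.2138] q [-0.03 -0.1   1.85  0.    1.4  -1.57]
[[ 0.442   0.2504  0.0882  0.0788  0.0257]
 [ 0.433   0.1416 -0.0366  0.0775  0.0267]]
```

Emit:
send_rows(
  travel=[
    [-0.002,0.045,0],
    [0,0.045,0.03],
    [0,0,0.06],
    [0,0,0.06],
    [0,0,0.06],
    [0,0,0.04],
    [0,0,0.02],
    [0,0,0.008],
  ],
  angular=[
    [0,0,0],
    [0,0,0],
    [0,0,0],
    [0,0,0],
    [0,0,0],
    [0,0,0],
    [0,0,0],
    [0,0,0],
  ],
  gripper=[0.42,0.42,0.42,0.42,0.42,0.42,0.42,0.42],
)

```text
time: 29.62
ee_pos: [0.4342, 0.1417, 0.005]
eef_rot: [-3.142, -0.001, 3.106]
ft_force: [0.4, 0.1, -0.3]
width: 0.577
grip_force: 0.0
```

Emit:
send_rows(
  travel=[
    [0,0,0],
    [0,0,0],
    [0,0,0],
    [0,0,0],
    [0,0,0],
  ],
  angular=[
    [0,0,0],
    [0,0,0],
    [0,0,0],
    [0,0,0],
    [0,0,0],
  ],
  gripper=[0.42,1,1,1,1],
  force=30,
)

```text
time: 30.25
ee_pos: [0.4348, 0.1418, 0.006]
eef_rot: [3.141, 0.001, 3.107]
ft_force: [-1.4, 0.7, 4.6]
width: 0.31
grip_force: 30.0
```

Emit:
send_rows(
  travel=[
    [0,0,-0.03],
    [0,0,-0.06],
    [0,0,-0.06],
    [0,0,-0.06],
    [0,0,-0.07],
    [0,0,0],
  ],
  angular=[
    [0,0,0],
    [0,0,0],
    [0,0,0.05],
    [0,0,0.05],
    [0,0,0.05],
    [0,0,0.05],
  ],
  gripper=[1,1,1,1,1,1],
)

```text
time: 31.0
ee_pos: [0.4375, 0.1421, 0.2204]
eef_rot: [3.134, 0.007, 2.474]
ft_force: [0.7, 0.4, -1.4]
width: 0.312
grip_force: 30.0
```

Run:
```python
from h import *
st();print(rows(case(PC,(-.0265,0,.215))), case(PC,(-.0265,0,.215)))
```

```text
t 31.0 pos [0.4375 0.1421 0.2204] rpy [3.134 0.007 2.474] F [ 0.7  0.4 -1.4] w 29.3 gf 30.0 caseTCP [-0.3323  0.2753  0.2204] q [ 0.13 -0.06  1.8  -0.    1.4  -0.78]
[-0.4007 -0.3747  0.0074] [ 0.49959971 -0.2646075   0.215     ]
```

Emit:
send_rows(
  travel=[
    [-0.022,-0.021,0],
    [-0.0445,-0.0415,0],
    [-0.0445,-0.0415,0],
    [-0.0445,-0.0415,0],
    [-0.0445,-0.0415,0],
    [-0.0445,-0.0415,0],
    [-0.0445,-0.0415,0],
    [-0.0445,-0.0415,0],
  ],
  angular=[
    [0,0,0.005],
    [0,0,0],
    [0,0,0],
    [0,0,0],
    [0,0,0],
    [0,0,0],
    [0,0,0],
    [0,0,0],
  ],
  gripper=[1,1,1,1,1,1,1,1],
)

```text
time: 32.0
ee_pos: [0.4824, -0.1984, 0.2149]
eef_rot: [3.142, -0.001, 2.463]
ft_force: [0.6, 0.9, -1.3]
width: 0.314
grip_force: 30.0
```

Emit:
send_rows(
  travel=[
    [-0.0445,-0.0415,0],
    [-0.022,-0.021,0],
    [0,0,0],
    [0,0,0],
  ],
  angular=[
    [0,0,0],
    [0,0,0],
    [0,0,0],
    [0,0,0],
  ],
  gripper=[1,1,1,1],
)

```text
time: 32.5
ee_pos: [0.4919, -0.2633, 0.2151]
eef_rot: [3.141, -0.002, 2.464]
ft_force: [-0.7, 0.9, -2.0]
width: 0.312
grip_force: 30.0
```

Run:
```python
from h import *
st();print(rows(case(PC,(-.0265,0,.0365))))
```

```text
t 32.5 pos [ 0.4919 -0.2633  0.2151] rpy [ 3.141e+00 -2.000e-03  2.464e+00] F [-0.7  0.9 -2. ] w 29.3 gf 30.0 caseTCP [-0.0333 -0.0039  0.2151] q [-0.65  0.16  1.57  0.    1.41 -1.54]
[-0.0095  0.0049  0.2381]
```

Emit:
send_rows(
  travel=[
    [-0.0095,0.005,0],
    [0,0,0.04],
    [0,0,0.05],
    [0,0,0.05],
    [0,0,0.04],
    [0,0,0.03],
    [0,0,0.012],
    [0,0,0],
  ],
  angular=[
    [0,0,0.003],
    [0,0,0],
    [0,0,0],
    [0,0,0],
    [0,0,0],
    [0,0,0],
    [0,0,0],
    [0,0,0],
  ],
  gripper=[1,1,1,1,1,1,1,1],
)

```text
time: 33.5
ee_pos: [0.5003, -0.2658, 0.0488]
eef_rot: [3.142, -0.001, 2.455]
ft_force: [-0.7, 1.0, -0.3]
width: 0.312
grip_force: 30.0
```

Run:
```python
from h import *
st();print(rows(case(PC,(-.0265,0,.0365))))
```

```text
t 33.5 pos [ 0.5003 -0.2658  0.0488] rpy [ 3.142e+00 -1.000e-03  2.455e+00] F [-0.7  1.  -0.3] w 29.3 gf 30.0 caseTCP [-0.0253 -0.0005  0.0488] q [-0.64  0.37  1.69  0.    1.08 -1.53]
[0.0016 0.0006 0.0164]
```

Emit:
send_rows(
  travel=[
    [0.002,0,0.008],
    [0,0,0.005],
    [0,0,0.003],
    [0,0,0],
    [0,0,0],
  ],
  angular=[
    [0,0,0],
    [0,0,0],
    [0,0,0],
    [0,0,0],
    [0,0,0],
  ],
  gripper=[1,1,1,1,1],
)

```text
time: 34.12
ee_pos: [0.4992, -0.2655, 0.0371]
eef_rot: [3.141, 0.0, 2.454]
ft_force: [0.9, 1.0, 0.0]
width: 0.311
grip_force: 30.0
```

Emit:
send_rows(
  travel=[
    [0,0,0],
    [0,0,0],
    [0,0,0],
    [0,0,-0.03],
    [0,0,-0.05],
    [0,0,-0.05],
    [0,0,-0.05],
    [-0.045,0,-0.05],
  ],
  angular=[
    [0,0,0],
    [0,0,0],
    [0,0,0],
    [0,0,0],
    [0,0,0],
    [0,0,0],
    [0,0,0],
    [0,0,0],
  ],
  gripper=[0.56,0.56,0.56,0.56,0.56,0.56,0.56,0.7],
)

```text
time: 35.12
ee_pos: [0.5238, -0.2858, 0.2103]
eef_rot: [-3.141, -0.002, 2.454]
ft_force: [0.6, -1.1, -0.2]
width: 0.37
grip_force: 0.0
```

```bash
cat >> h.py <<'E'
def caps(c,u0,u1,v0,v1):
    "black cap extents along tube in a window"
    g=c['img'].max(2)[v0:v1,u0:u1];m=(g<45).astype(np.uint8);n,l,s,ce=cv2.connectedComponentsWithStats(m)
    return [(s[i,0]+u0,s[i,1]+v0,s[i,2],s[i,3],s[i,4]) for i in range(1,n) if s[i,4]>60]
E
python3 - <<'E'
from h import *
st();c=cam('wrist');save(c,'w10.png')
for y in(0,-.058):
    a=proj(c,case(PC,(-.076,y,.055)));b=proj(c,case(PC,(.024,y,.045)));print(y,a.round(1),b.round(1))
    u=int(a[0]);print(caps(c,u-25,u+25,int(a[1])-20,int(b[1])+25))
E
```

```text
t 35.12 pos [ 0.5238 -0.2858  0.2103] rpy [-3.141e+00 -2.000e-03  2.454e+00] F [ 0.6 -1.1 -0.2] w 34.8 gf 0.0 caseTCP [ 0.0057 -0.001   0.2103] q [-0.64  0.25  1.48 -0.    1.42 -1.53]
0 [324.1 111.2] [324.1 200.4]
[(np.int32(308), np.int32(109), np.int32(9), np.int32(11), np.int32(91)), (np.int32(309), np.int32(188), np.int32(29), np.int32(13), np.int32(280))]
-0.058 [269.4 111.3] [274.5 200.5]
[(np.int32(255), np.int32(110), np.int32(19), np.int32(11), np.int32(183)), (np.int32(276), np.int32(110), np.int32(11), np.int32(11), np.int32(105)), (np.int32(259), np.int32(189), np.int32(30), np.int32(13), np.int32(279))]
```

Emit:
send_rows(
  travel=[
    [0.037,0.041,0],
    [0.038,0.042,0.04],
    [0,0,0.04],
    [0,0,0.04],
    [0,0,0.032],
    [0,0,0],
  ],
  angular=[
    [0,0,0],
    [0,0,0],
    [0,0,0],
    [0,0,0],
    [0,0,0],
    [0,0,0],
  ],
  gripper=[1,1,1,1,1,1],
)

```text
time: 35.92
ee_pos: [0.5191, -0.2021, 0.0931]
eef_rot: [-3.141, -0.005, 2.454]
ft_force: [0.0, 0.2, -0.1]
width: 0.004
grip_force: 0.0
```

Emit:
send_rows(
  travel=[
    [0,-0.011,0],
    [0,-0.011,0],
    [0,-0.011,0],
    [0,-0.011,0],
    [0,0,0],
    [0,0,0],
  ],
  angular=[
    [0,0,0],
    [0,0,0],
    [0,0,0],
    [0,0,0],
    [0,0,0],
    [0,0,0],
  ],
  gripper=[1,1,1,1,1,1],
)

```text
time: 36.67
ee_pos: [0.5001, -0.2287, 0.0954]
eef_rot: [3.141, 0.0, 2.454]
ft_force: [0.1, 0.4, -0.9]
width: 0.003
grip_force: 0.0
```

Emit:
send_rows(
  travel=[
    [0,-0.022,-0.004],
    [0,-0.022,0],
    [0,-0.024,0],
    [0,0,0.015],
    [0,0,0.013],
    [0,0,0],
  ],
  angular=[
    [0,0,0],
    [0,0,0],
    [0,0,0],
    [0,0,0],
    [0,0,0],
    [0,0,0],
  ],
  gripper=[1,1,1,1,1,1],
)

```text
time: 37.42
ee_pos: [0.4668, -0.2669, 0.0757]
eef_rot: [3.141, -0.003, 2.454]
ft_force: [0.6, 0.3, 0.7]
width: 0.005
grip_force: 0.0
```

Run:
```python
from h import *
st()
```

```text
t 37.42 pos [ 0.4668 -0.2669  0.0757] rpy [ 3.141e+00 -3.000e-03  2.454e+00] F [0.6 0.3 0.7] w 0.4 gf 0.0 caseTCP [-0.0505 -0.0225  0.0757] q [-0.68  0.28  1.75  0.    1.12 -1.56]
```

Emit:
send_rows(
  travel=[
    [0,0,0.006],
    [0,0,0.004],
  ],
  angular=[
    [0,0,0],
    [0,0,0],
  ],
  gripper=[1,1],
)

```text
time: 37.67
ee_pos: [0.4684, -0.2682, 0.0704]
eef_rot: [3.142, 0.001, 2.454]
ft_force: [0.8, 0.4, 1.2]
width: 0.006
grip_force: 0.8
```

Emit:
send_rows(
  travel=[
    [0,0,0.004],
    [0,0,0],
  ],
  angular=[
    [0,0,0],
    [0,0,0],
  ],
  gripper=[1,1],
)

```text
time: 37.92
ee_pos: [0.468, -0.2679, 0.0668]
eef_rot: [3.141, 0.0, 2.454]
ft_force: [1.0, 0.0, -0.5]
width: -0.0
grip_force: 0.4
```

Emit:
send_rows(
  travel=[
    [0,0,0.003],
    [0,0,0],
  ],
  angular=[
    [0,0,0],
    [0,0,0],
  ],
  gripper=[1,1],
)

```text
time: 38.17
ee_pos: [0.4687, -0.2679, 0.0658]
eef_rot: [3.14, 0.001, 2.454]
ft_force: [-0.2, 2.3, 6.4]
width: 0.007
grip_force: 3.4
```

Emit:
send_rows(
  travel=[
    [0,0,0.002],
    [0,0,-0.05],
    [0,0,-0.07],
    [0,0,-0.07],
    [0.0205,0.022,-0.01],
    [0.0407,0.0439,0],
    [0.0407,0.0439,0],
    [0.0407,0.0439,0],
  ],
  angular=[
    [0,0,0],
    [0,0,0],
    [0,0,0],
    [0,0,0],
    [0,0,0],
    [0,0,0],
    [0,0,0],
    [0,0,0],
  ],
  gripper=[1,1,1,1,0.42,0.42,0.42,0.42],
)

```text
time: 39.17
ee_pos: [0.4566, -0.1087, 0.2113]
eef_rot: [-3.141, -0.003, 2.454]
ft_force: [1.1, 1.2, 0.3]
width: 0.394
grip_force: 0.0
```

Emit:
send_rows(
  travel=[
    [0.0407,0.0439,0],
    [0.0407,0.0439,0],
    [0.0407,0.0439,0],
    [0.0407,0.0439,0],
    [0.0407,0.0439,0],
    [0.0407,0.0439,0],
    [0.0205,0.022,0],
    [0,0,0],
  ],
  angular=[
    [0,0,0],
    [0,0,0],
    [0,0,0],
    [0,0,0],
    [0,0,0],
    [0,0,0],
    [0,0,0],
    [0,0,-0.047],
  ],
  gripper=[0.42,0.42,0.42,0.42,0.42,0.42,0.42,0.42],
)

```text
time: 40.17
ee_pos: [0.4385, 0.1821, 0.2112]
eef_rot: [-3.139, -0.003, 2.609]
ft_force: [-0.1, -0.3, -0.5]
width: 0.576
grip_force: 0.0
```

Emit:
send_rows(
  travel=[
    [0,0,0],
    [0,0,0],
    [0,0,0],
    [0,0,0],
    [0,0,0],
  ],
  angular=[
    [0,0,-0.05],
    [0,0,-0.05],
    [0,0,-0.05],
    [0,0,-0.05],
    [0,0,0],
  ],
  gripper=[0.42,0.42,0.42,0.42,0.42],
)

```text
time: 40.8
ee_pos: [0.4391, 0.1804, 0.2115]
eef_rot: [-3.141, -0.003, -3.055]
ft_force: [-0.3, 1.1, 0.3]
width: 0.578
grip_force: 0.0
```

Run:
```python
from h import *
st();c=cam('wrist');save(c,'w11.png');t=tubes(c);print(t)
for k in t:print(rows((k[0],k[1],.005)))
```

```text
t 40.8 pos [0.4391 0.1804 0.2115] rpy [-3.141e+00 -3.000e-03 -3.055e+00] F [-0.3  1.1  0.3] w 54.3 gf 0.0 caseTCP [-0.3553  0.3059  0.2115] q [ 0.21 -0.01  1.77  0.    1.39 -1.45]
[[0.4416 0.2496 0.086  0.0777 0.0274]]
[-0.0116  0.0918  0.2756]
```

Emit:
send_rows(
  travel=[
    [-0.0115,0.046,0],
    [0,0.046,0.03],
    [0,0,0.06],
    [0,0,0.06],
    [0,0,0.06],
    [0,0,0.04],
    [0,0,0.02],
    [0,0,0.006],
  ],
  angular=[
    [0,0,0],
    [0,0,0],
    [0,0,0],
    [0,0,0],
    [0,0,0],
    [0,0,0],
    [0,0,0],
    [0,0,0],
  ],
  gripper=[0.42,0.42,0.42,0.42,0.42,0.42,0.42,0.42],
)

```text
time: 41.85
ee_pos: [0.4427, 0.2497, 0.0054]
eef_rot: [-3.141, -0.001, -3.054]
ft_force: [0.0, 0.1, -0.3]
width: 0.58
grip_force: 0.0
```

Emit:
send_rows(
  travel=[
    [0,0,0],
    [0,0,0],
    [0,0,0],
    [0,0,0],
    [0,0,0],
  ],
  angular=[
    [0,0,0],
    [0,0,0],
    [0,0,0],
    [0,0,0],
    [0,0,0],
  ],
  gripper=[0.42,1,1,1,1],
  force=30,
)

```text
time: 42.48
ee_pos: [0.4438, 0.2501, 0.0068]
eef_rot: [3.141, 0.001, -3.053]
ft_force: [-0.6, 0.3, 3.4]
width: 0.312
grip_force: 30.0
```

Emit:
send_rows(
  travel=[
    [0,0,-0.03],
    [0,0,-0.06],
    [0,0,-0.06],
    [0,0,-0.06],
    [0,0,-0.07],
    [0,0,0],
    [0,0,0],
  ],
  angular=[
    [0,0,0],
    [0,0,0],
    [0,0,0.05],
    [0,0,0.05],
    [0,0,0.05],
    [0,0,0.05],
    [0,0,0.0465],
  ],
  gripper=[1,1,1,1,1,1,1],
)

```text
time: 43.35
ee_pos: [0.4434, 0.2499, 0.2168]
eef_rot: [3.141, 0.001, 2.451]
ft_force: [-0.8, -0.8, -1.6]
width: 0.313
grip_force: 30.0
```

Run:
```python
from h import *
st();print(rows(case(PC,(-.0265,.058,.215))), case(PC,(-.0265,.058,.215)))
```

```text
t 43.35 pos [0.4434 0.2499 0.2168] rpy [3.141e+00 1.000e-03 2.451e+00] F [-0.8 -0.8 -1.6] w 29.4 gf 30.0 caseTCP [-0.396   0.3623  0.2168] q [ 0.34  0.06  1.69 -0.    1.4  -0.54]
[-0.4946 -0.4034  0.0024] [ 0.5363531  -0.21973894  0.215     ]
```

Run:
```python
from h import *
from scipy.optimize import least_squares as L
s,w3,w6=load('scene0'),load('w3'),load('w6')
for A in([(s,317.5,135.8),(w3,422,153),(w6,503,160)],[(s,310.8,177.8),(w3,412,65),(w6,604,110)],[(s,317.5,135.8),(w3,422,153)],[(s,310.8,177.8),(w3,412,65)]):
    r=L(lambda p:np.concatenate([proj(c,p)-[u,v] for c,u,v in A]),[.6,-.1,.1]);print(r.x.round(3),incase(r.x).round(3),r.fun.round(1))
```

```text
[ 0.663 -0.231  0.013] [0.079 0.13  0.013] [ -8.8  34.1 -76.4 -76.4 -86.9  78.7]
[ 0.706 -0.106 -0.017] [ 0.033  0.254 -0.017] [ -22.8   14.9 -100.3  -80.1 -105.8   91.2]
[ 0.669 -0.363  0.093] [0.166 0.031 0.093] [ 0.5  0.1  0.1 -0.1]
[ 0.76  -0.282 -0.07 ] [ 0.186  0.151 -0.07 ] [-18.2  -6.2  -4.5   4.5]
```

Run:
```python
from h import *
from scipy.optimize import least_squares as L
w2,w3,w6=load('w1'),load('w3'),load('w6')
for A in([(w3,422,153),(w6,503,160)],[(w3,412,65),(w6,598,112)],[(w3,412,65),(w2,506,138)],[(w3,422,153),(w2,553,187)]):
    r=L(lambda p:np.concatenate([proj(c,p)-[u,v] for c,u,v in A]),[.65,-.1,.15]);print(r.x.round(3),incase(r.x).round(3),r.fun.round(1))
```

```text
[ 0.769 -0.216 -0.339] [ 0.151  0.208 -0.339] [-57.5 -89.4 -99.1  55.3]
[ 0.848 -0.002 -0.384] [ 0.076  0.423 -0.384] [ -78.5  -92.6 -115.8   71.6]
[ 0.94  -0.307 -0.622] [ 0.34   0.246 -0.622] [-1.5  2.2  1.7 -2.3]
[ 0.83  -0.496 -0.455] [ 0.376  0.031 -0.455] [ 11.9 -17.9 -13.   19.3]
```

Run:
```python
from h import *
from scipy.optimize import least_squares as L
s,w1,w3,w6=load('scene0'),load('w1'),load('w3'),load('w6')
for A in([(w1,553,187),(w6,503,160)],[(w1,506,138),(w6,598,112)],[(s,310.8,177.8),(w6,598,112)],[(s,310.8,177.8),(w1,506,138)],[(s,317.5,135.8),(w6,503,160)],[(s,317.5,135.8),(w1,553,187)]):
    r=L(lambda p:np.concatenate([proj(c,p)-[u,v] for c,u,v in A]),[.65,-.1,.15]);print(r.x.round(3),incase(r.x).round(3),r.fun.round(1))
```

```text
[ 0.626 -0.11   0.087] [-0.027  0.2    0.087] [-11.8   6.4   6.5  10.4]
[ 0.626 -0.014  0.095] [-0.088  0.274  0.095] [ 1.1 -0.6 -0.6 -1. ]
[ 0.596 -0.055  0.154] [-0.085  0.223  0.154] [-2.6 -1.7 -0.4 -0.6]
[0.552 0.056 0.264] [-0.189  0.281  0.264] [-2.5 -1.6 -0.5  0.3]
[ 0.547 -0.165  0.23 ] [-0.052  0.107  0.23 ] [13.3  8.4  1.4  2.1]
[0.45  0.159 0.502] [-0.333  0.296  0.502] [10.9  8.8 -0.2  0.1]
```

Emit:
send_rows(
  travel=[
    [-0.0225,-0.018,0],
    [-0.045,-0.0367,0],
    [-0.045,-0.0367,0],
    [-0.045,-0.0367,0],
    [-0.045,-0.0367,0],
    [-0.045,-0.0367,0],
    [-0.045,-0.0367,0],
    [-0.045,-0.0367,0],
  ],
  angular=[
    [0,0,-0.001],
    [0,0,0],
    [0,0,0],
    [0,0,0],
    [0,0,0],
    [0,0,0],
    [0,0,0],
    [0,0,0],
  ],
  gripper=[1,1,1,1,1,1,1,1],
)

```text
time: 44.35
ee_pos: [0.509, -0.0712, 0.2156]
eef_rot: [-3.141, -0.001, 2.458]
ft_force: [0.7, 0.1, -1.7]
width: 0.313
grip_force: 30.0
```

Emit:
send_rows(
  travel=[
    [-0.045,-0.0367,0],
    [-0.045,-0.0367,0],
    [-0.045,-0.0367,0],
    [-0.022,-0.018,0],
    [0,0,0],
    [0,0,0],
  ],
  angular=[
    [0,0,0],
    [0,0,0],
    [0,0,0],
    [0,0,0],
    [0,0,0],
    [0,0,0],
  ],
  gripper=[1,1,1,1,1,1],
)

```text
time: 45.1
ee_pos: [0.5398, -0.2172, 0.2158]
eef_rot: [3.141, -0.002, 2.46]
ft_force: [-0.5, 0.0, -0.4]
width: 0.314
grip_force: 30.0
```

Run:
```python
from h import *
st();print(rows(case(PC,(-.0265,.058,.0365))))
c=cam('wrist');save(c,'w12.png')
```

```text
t 45.1 pos [ 0.5398 -0.2172  0.2158] rpy [ 3.141e+00 -2.000e-03  2.460e+00] F [-0.5  0.  -0.4] w 29.5 gf 30.0 caseTCP [-0.0255  0.0622  0.2158] q [-0.53  0.21  1.51  0.    1.42 -1.42]
[ 0.001  -0.0056  0.2391]
```

Emit:
send_rows(
  travel=[
    [0.001,-0.0056,0],
    [0,0,0.04],
    [0,0,0.05],
    [0,0,0.05],
    [0,0,0.04],
    [0,0,0.03],
    [0,0,0.012],
    [0,0,0],
  ],
  angular=[
    [0,0,0.0015],
    [0,0,0],
    [0,0,0],
    [0,0,0],
    [0,0,0],
    [0,0,0],
    [0,0,0],
    [0,0,0],
  ],
  gripper=[1,1,1,1,1,1,1,1],
)

```text
time: 46.15
ee_pos: [0.5367, -0.221, 0.0496]
eef_rot: [-3.141, -0.001, 2.454]
ft_force: [-0.6, -0.4, -0.6]
width: 0.307
grip_force: 30.0
```

Run:
```python
from h import *
st();print(rows(case(PC,(-.0265,.058,.0365))))
```

```text
t 46.15 pos [ 0.5367 -0.221   0.0496] rpy [-3.141e+00 -1.000e-03  2.454e+00] F [-0.6 -0.4 -0.6] w 28.9 gf 30.0 caseTCP [-0.0254  0.0572  0.0496] q [-0.54  0.39  1.66 -0.    1.1  -1.42]
[0.0014 0.0011 0.0174]
```

Emit:
send_rows(
  travel=[
    [0.0015,0.001,0.008],
    [0,0,0.005],
    [0,0,0.0035],
    [0,0,0],
    [0,0,0],
  ],
  angular=[
    [0,0,0],
    [0,0,0],
    [0,0,0],
    [0,0,0],
    [0,0,0],
  ],
  gripper=[1,1,1,1,1],
)

```text
time: 46.78
ee_pos: [0.5365, -0.2203, 0.0374]
eef_rot: [-3.142, 0.0, 2.454]
ft_force: [0.7, 0.1, -0.2]
width: 0.315
grip_force: 30.0
```

Emit:
send_rows(
  travel=[
    [0,0,0],
    [0,0,0],
    [0,0,0],
    [0,0,-0.03],
    [0,0,-0.05],
    [0,0,-0.05],
    [0,0,-0.05],
    [-0.045,0,-0.05],
  ],
  angular=[
    [0,0,0],
    [0,0,0],
    [0,0,0],
    [0,0,0],
    [0,0,0],
    [0,0,0],
    [0,0,0],
    [0,0,0],
  ],
  gripper=[0.56,0.56,0.56,0.56,0.56,0.56,0.56,0.7],
)

```text
time: 47.78
ee_pos: [0.5614, -0.2404, 0.2108]
eef_rot: [-3.141, -0.002, 2.455]
ft_force: [0.7, -0.2, -0.2]
width: 0.366
grip_force: 0.0
```

Run:
```python
from h import *
st();c=cam('wrist');save(c,'w13.png')
for y in(.058,0,-.058):
    a=proj(c,case(PC,(-.076,y,.055)));b=proj(c,case(PC,(.024,y,.045)));print(y,a.round(1),b.round(1))
    u=int(a[0]);print([tuple(map(int,k)) for k in caps(c,u-25,u+25,int(a[1])-20,int(b[1])+25)])
cv2.imwrite('pics/z6.png',cv2.resize(c['img'][80:250,150:400],(780,530),interpolation=3)[:,:,::-1])
```

```text
t 47.77 pos [ 0.5614 -0.2404  0.2108] rpy [-3.141e+00 -2.000e-03  2.455e+00] F [ 0.7 -0.2 -0.2] w 34.4 gf 0.0 caseTCP [0.006  0.0579 0.2108] q [-0.55  0.28  1.44  0.    1.42 -1.43]
0.058 [323.2 110.9] [323.2 200. ]
[(307, 108, 9, 11, 77), (332, 108, 7, 11, 72), (308, 187, 30, 13, 280)]
0 [268.6 111. ] [273.7 200.1]
[(254, 108, 11, 11, 97), (277, 109, 9, 10, 84), (258, 187, 30, 14, 282)]
-0.058 [214.1 111.1] [224.3 200.1]
[(202, 110, 31, 11, 225), (208, 188, 30, 13, 272)]
```

View pics/z6.png

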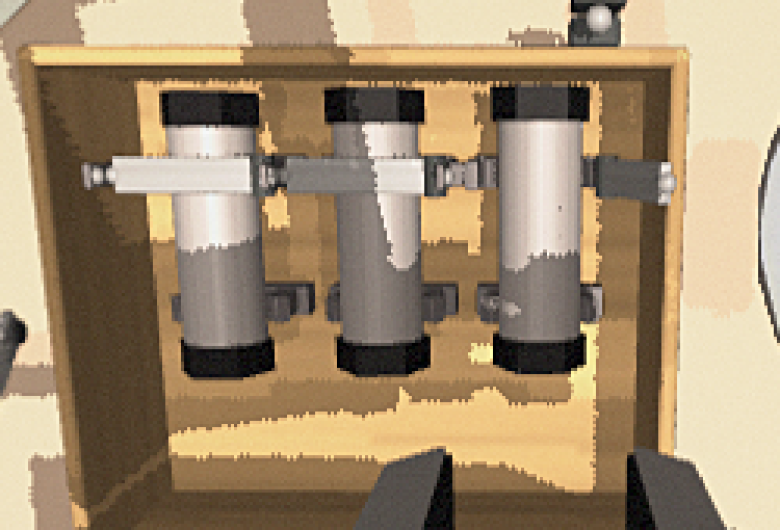

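All three tubes lie home, with the straps flat across the right and middle ones. Only the left strap is still open, at (635,180). I'll close it the same way.

Emit:
send_rows(
  travel=[
    [0.037,0.041,0],
    [0.038,0.042,0.04],
    [0,0,0.04],
    [0,0,0.04],
    [0,0,0.029],
    [0,0,0],
  ],
  angular=[
    [0,0,0],
    [0,0,0],
    [0,0,0],
    [0,0,0],
    [0,0,0],
    [0,0,0],
  ],
  gripper=[1,1,1,1,1,1],
)

```text
time: 48.58
ee_pos: [0.5567, -0.157, 0.0958]
eef_rot: [-3.14, -0.005, 2.454]
ft_force: [-0.3, 0.9, -0.2]
width: 0.002
grip_force: 0.0
```

Emit:
send_rows(
  travel=[
    [0,-0.011,0],
    [0,-0.011,0],
    [0,-0.011,0],
    [0,-0.011,0],
    [0,0,0],
    [0,0,0],
  ],
  angular=[
    [0,0,0],
    [0,0,0],
    [0,0,0],
    [0,0,0],
    [0,0,0],
    [0,0,0],
  ],
  gripper=[1,1,1,1,1,1],
)

```text
time: 49.32
ee_pos: [0.5376, -0.1834, 0.0981]
eef_rot: [3.141, 0.0, 2.454]
ft_force: [-0.4, -0.2, 0.8]
width: 0.004
grip_force: 0.0
```

Emit:
send_rows(
  travel=[
    [0,-0.022,-0.001],
    [0,-0.022,0],
    [0,-0.024,0],
    [0,0,0.015],
    [0,0,0.013],
    [0,0,0],
  ],
  angular=[
    [0,0,0],
    [0,0,0],
    [0,0,0],
    [0,0,0],
    [0,0,0],
    [0,0,0],
  ],
  gripper=[1,1,1,1,1,1],
)

```text
time: 50.08
ee_pos: [0.5043, -0.2217, 0.0761]
eef_rot: [-3.141, -0.003, 2.454]
ft_force: [0.3, 0.9, 0.6]
width: 0.007
grip_force: 0.0
```

Run:
```python
from h import *
st()
```

```text
t 50.08 pos [ 0.5043 -0.2217  0.0761] rpy [-3.141e+00 -3.000e-03  2.454e+00] F [0.3 0.9 0.6] w 0.7 gf 0.0 caseTCP [-0.0501  0.0362  0.0761] q [-0.57  0.3   1.71  0.    1.13 -1.45]
```

Emit:
send_rows(
  travel=[
    [0,0,0.006],
    [0,0,0.004],
  ],
  angular=[
    [0,0,0],
    [0,0,0],
  ],
  gripper=[1,1],
)

```text
time: 50.32
ee_pos: [0.5057, -0.2229, 0.0708]
eef_rot: [-3.141, 0.001, 2.455]
ft_force: [-1.8, 0.6, 2.5]
width: 0.003
grip_force: 1.0
```

Emit:
send_rows(
  travel=[
    [0,0,0.004],
    [0,0,0],
  ],
  angular=[
    [0,0,0],
    [0,0,0],
  ],
  gripper=[1,1],
)

```text
time: 50.58
ee_pos: [0.505, -0.2223, 0.0668]
eef_rot: [3.141, -0.001, 2.454]
ft_force: [0.1, -0.4, -0.7]
width: 0.004
grip_force: 0.0
```

Emit:
send_rows(
  travel=[
    [0,0,0.004],
    [0,0,0],
  ],
  angular=[
    [0,0,0],
    [0,0,0],
  ],
  gripper=[1,1],
)

```text
time: 50.82
ee_pos: [0.5056, -0.2227, 0.0655]
eef_rot: [3.141, 0.0, 2.454]
ft_force: [-1.8, 1.3, 7.2]
width: 0.006
grip_force: 4.5
```

The left strap now presses flat at z = 0.0655 with 7 N. Next I lift away and reorient to press the stay tab from outside the lid's sweep: tool x along case +y, tool leaning out 25°.

Emit:
send_rows(
  travel=[
    [0,0,0.001],
    [0,0,-0.045],
    [0,0,-0.07],
    [0,0,-0.07],
    [0,0,-0.06],
    [0.0133,-0.05,0],
    [0.0133,-0.05,0],
    [0.0133,-0.05,0],
  ],
  angular=[
    [0,0,0],
    [0,0,0],
    [0,0,0],
    [0,0,0],
    [0,0,0],
    [0,0,0],
    [0,0,0],
    [0,0,0],
  ],
  gripper=[1,1,1,1,1,1,1,1],
)

```text
time: 51.82
ee_pos: [0.4099, -0.2911, 0.2472]
eef_rot: [3.142, 0.0, 2.454]
ft_force: [-0.4, -0.2, 0.6]
width: 0.006
grip_force: 0.0
```

Emit:
send_rows(
  travel=[
    [0.0133,-0.05,0],
    [0.0133,-0.05,0],
    [0,0,0],
    [0,0,0],
    [0,0,0],
    [0,0,0],
    [0,0,0],
    [0,0,0],
  ],
  angular=[
    [0,0,0],
    [0,0,0],
    [0,0,0.05],
    [0,0,0.05],
    [0,0,0.05],
    [0,0,0.05],
    [0,0,0.05],
    [0,0,0.05],
  ],
  gripper=[1,1,1,1,1,1,1,1],
)

```text
time: 52.82
ee_pos: [0.3477, -0.3358, 0.247]
eef_rot: [-3.142, -0.0, 1.506]
ft_force: [0.7, -0.3, 0.3]
width: 0.003
grip_force: 0.0
```

Emit:
send_rows(
  travel=[
    [0,0,0],
    [0,0,0],
    [0,0,0],
    [0,0,0],
    [0,0,0],
    [0,0,0],
    [0,0,0],
    [0,0,0],
  ],
  angular=[
    [0,0,0.05],
    [0,0,0.05],
    [0,0,0.05],
    [0,0,0.05],
    [0,0.0465,0],
    [0,0.0465,0],
    [0,0.0465,0],
    [0,0,0],
  ],
  gripper=[1,1,1,1,1,1,1,1],
)

```text
time: 53.82
ee_pos: [0.3462, -0.337, 0.2457]
eef_rot: [-3.138, -0.439, 0.877]
ft_force: [0.2, -0.1, -0.1]
width: 0.005
grip_force: 0.0
```

Run:
```python
from h import *
o,g=st();r=R.from_euler('xyz',o['eef_rot']).as_matrix();print(r.round(2));print('above tab',rows(case(PC,(.0365,-.146,.16))))
w=load('w13');print('cup',incase(px2(load('w6'),113,235,.05)))
c=cam('wrist');save(c,'w14.png');s=cam('side');save(s,'s3.png')
for q in((.0355,-.117,.125),(.0355,-.169,.125)):print(proj(c,case(PC,q)).round(),proj(s,case(PC,q)).round())
cv2.imwrite('pics/z7.png',np.hstack([cv2.resize(c['img'],(480,300)),cv2.resize(s['img'][170:290,300:428],(320,300))])[:,:,::-1])
```

```text
t 53.83 pos [ 0.3462 -0.337   0.2457] rpy [-3.138 -0.439  0.877] F [ 0.2 -0.1 -0.1] w 0.5 gf 0.0 caseTCP [-0.0993 -0.1533  0.2457] q [-1.22  0.08  1.67  0.37  1.62 -0.55]
[[ 0.58  0.77  0.27]
 [ 0.7  -0.64  0.33]
 [ 0.42 -0.   -0.91]]
above tab [-0.0386  0.1813  0.1076]
cup [ 0.06036127 -0.26224331  0.05      ]
[451. 209.] [384. 227.]
[456. 260.] [385. 236.]
```

View pics/z7.png

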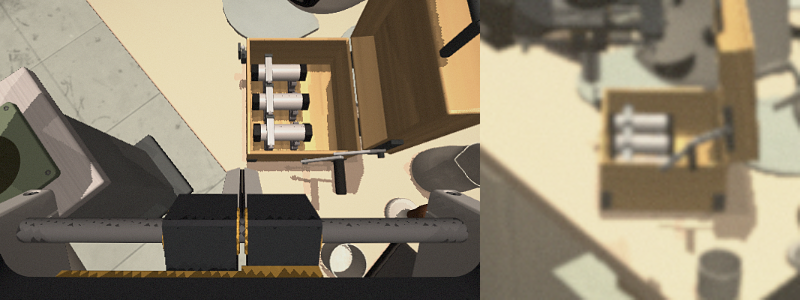

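The wrist view shows all three straps flat over the tubes, and the tab pin at original px (451,217)-(456,257), which agrees with the model. Moving above the tab.

Emit:
send_rows(
  travel=[
    [-0.0077,0.0363,0.0215],
    [-0.0077,0.0363,0.0215],
    [-0.0077,0.0363,0.0215],
    [-0.0077,0.0363,0.0215],
    [-0.0077,0.0363,0.0215],
    [0,0,0],
    [-0.006,0,0.013],
    [0,0,0],
  ],
  angular=[
    [0,0,0],
    [0,0,0],
    [0,0,0],
    [0,0,0],
    [0,0,0],
    [0,0,0],
    [0,0,0],
    [0,0,0],
  ],
  gripper=[1,1,1,1,1,1,1,1],
)

```text
time: 54.92
ee_pos: [0.4575, -0.4149, 0.151]
eef_rot: [-3.14, -0.438, 0.883]
ft_force: [-0.1, 0.1, 0.3]
width: 0.008
grip_force: 0.0
```

Run:
```python
from h import *
st();print(rows(case(PC,(.0375,-.146,.136))))
```

```text
t 54.92 pos [ 0.4575 -0.4149  0.151 ] rpy [-3.14  -0.438  0.883] F [-0.1  0.1  0.3] w 0.7 gf 0.0 caseTCP [ 0.0362 -0.1429  0.151 ] q [-1.1   0.42  1.45  0.4   1.47 -0.49]
[-0.0122  0.0018  0.0164]
```

Emit:
send_rows(
  travel=[
    [-0.006,0.001,0.008],
    [-0.006,0.001,0.008],
    [0,0,0],
  ],
  angular=[
    [0,0,0],
    [0,0,0],
    [0,0,0],
  ],
  gripper=[1,1,1],
)

```text
time: 55.3
ee_pos: [0.4567, -0.4191, 0.1357]
eef_rot: [-3.14, -0.439, 0.882]
ft_force: [0.3, 0.0, 0.1]
width: 0.006
grip_force: 0.0
```

Emit:
send_rows(
  travel=[
    [-0.0021,0.005,0.0045],
    [0,0,0],
  ],
  angular=[
    [0,0,0],
    [0,0,0],
  ],
  gripper=[1,1],
)

```text
time: 55.55
ee_pos: [0.4603, -0.4219, 0.1326]
eef_rot: [-3.141, -0.438, 0.883]
ft_force: [-0.1, 1.3, 0.1]
width: 0.006
grip_force: 0.0
```

Emit:
send_rows(
  travel=[
    [-0.0023,0.005,0.005],
    [0,0,0],
  ],
  angular=[
    [0,0,0],
    [0,0,0],
  ],
  gripper=[1,1],
)

```text
time: 55.8
ee_pos: [0.4632, -0.424, 0.1283]
eef_rot: [-3.141, -0.438, 0.883]
ft_force: [-0.2, -0.3, -0.2]
width: 0.008
grip_force: 0.0
```

Emit:
send_rows(
  travel=[
    [-0.0025,0.004,0.0054],
    [0,0,0],
  ],
  angular=[
    [0,0,0],
    [0,0,0],
  ],
  gripper=[1,1],
)

```text
time: 56.05
ee_pos: [0.4656, -0.4262, 0.1241]
eef_rot: [3.141, -0.438, 0.883]
ft_force: [0.7, -0.3, -0.5]
width: 0.003
grip_force: 0.2
```

Run:
```python
from h import *
st()
```

```text
t 56.05 pos [ 0.4656 -0.4262  0.1241] rpy [ 3.141 -0.438  0.883] F [ 0.7 -0.3 -0.5] w 0.3 gf 0.2 caseTCP [ 0.0496 -0.1466  0.1241] q [-1.1   0.48  1.43  0.4   1.43 -0.51]
```

Run:
```python
from h import *
from scipy.optimize import least_squares as L
w6,w14,s3=load('w6'),load('w14'),load('s3')
def dark(c,u0,u1,v0,v1,th=45):
    m=(c['img'].max(2)[v0:v1,u0:u1]<th).astype(np.uint8);n,l,s,ce=cv2.connectedComponentsWithStats(m);i=1+np.argmax(s[1:,4])
    x=np.argwhere(l==i)[:,::-1]+[u0,v0];return x,s[i]+np.array([u0,v0,0,0,0])
a,sa=dark(w6,140,215,225,250);b,sb=dark(w14,435,475,205,270);print(sa,sb)
ca,cb=a.mean(0),b.mean(0);print(ca,cb)
ends=[(a[a[:,0]<a[:,0].min()+3].mean(0),b[b[:,1]>b[:,1].max()-3].mean(0)),(ca,cb)]
for p,q in ends:
    r=L(lambda P:np.r_[proj(w6,P)-p,proj(w14,P)-q],[.45,-.41,.12]);print(p,q,'case',incase(r.x).round(4),r.fun.round(1))
c=cam('wrist');save(c,'w15.png')
for q in((.0355,-.117,.125),(.0355,-.169,.125)):print(proj(c,case(PC,q)).round())
o=arm.get_obs();print('tcp px',proj(c,o['ee_pos']))
```

```text
[153 231  50  13 593] [442 212  20  47 581]
[176.98650927 237.24957841] [452.3080895  234.97418244]
[154.10344828 237.20689655] [454.33333333 256.97435897] case [ 0.0339 -0.1659  0.1265] [ 0.  -0.2  0.2 -0. ]
[176.98650927 237.24957841] [452.3080895  234.97418244] case [ 0.0343 -0.1437  0.1254] [ 0.  -0.2  0.2 -0. ]
[299. 190.]
[298. 273.]
tcp px [321.07684777 236.49433392]
```

Run:
```python
from h import *
c=load('w15')
x,s=dark(c,255,345,170,300) if 0 else (None,None)
m=(c['img'].max(2)[165:300,250:350]<45).astype(np.uint8);n,l,s,ce=cv2.connectedComponentsWithStats(m)
for i in range(1,n):
    if s[i,4]>40:print(s[i]+[250,165,0,0,0],ce[i]+[250,165])
for x,z in((.0342,.126),(.0385,.122),(.0425,.117)):print(x,z,[proj(c,case(PC,(x,y,z))).round() for y in(-.117,-.144,-.166)])
cv2.imwrite('pics/z8.png',cv2.resize(c['img'][130:310,230:430],(660,594),interpolation=3)[:,:,::-1])
```

```text
[ 250  195   67   98 2951] [286.26025076 261.52389021]
[319 226   3  67 147] [320.32653061 259.6122449 ]
[324 226   3  65 144] [324.65972222 259.30555556]
[329 259  21  34 676] [339.40236686 275.30325444]
0.0342 0.126 [array([297., 190.]), array([296., 232.]), array([296., 268.])]
0.0385 0.122 [array([304., 191.]), array([304., 233.]), array([303., 268.])]
0.0425 0.117 [array([311., 193.]), array([310., 233.]), array([310., 268.])]
```

View pics/z8.png

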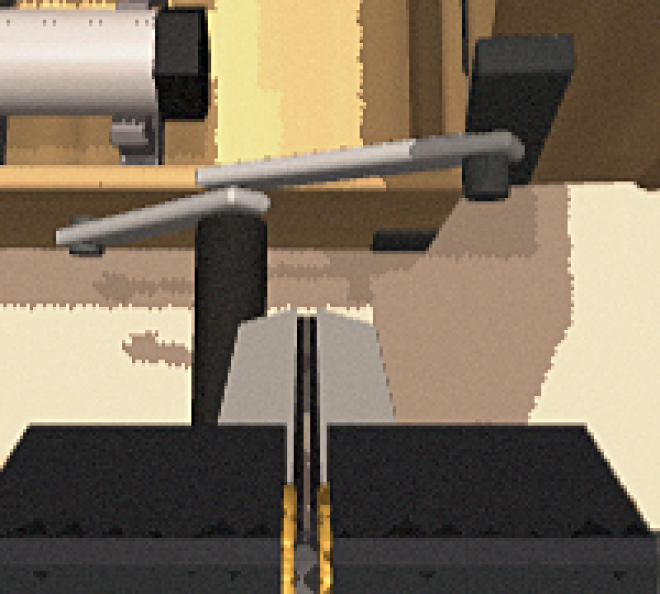

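The last picture shows the tab pin (zoom u 195–268) still in place, with the tapered fingertips just behind it. They slipped past the back side without pushing. I'll lift, shift forward 22 mm, and press from the front and above along the arc.

Emit:
send_rows(
  travel=[
    [0.009,0,-0.0195],
    [0,-0.015,0],
    [0,-0.015,0],
    [0,0,0],
    [-0.0018,0.003,0.004],
    [0,0,0],
  ],
  angular=[
    [0,0,0],
    [0,0,0],
    [0,0,0],
    [0,0,0],
    [0,0,0],
    [0,0,0],
  ],
  gripper=[1,1,1,1,1,1],
)

```text
time: 56.85
ee_pos: [0.4498, -0.4131, 0.1366]
eef_rot: [-3.141, -0.439, 0.883]
ft_force: [-0.6, -0.2, 0.5]
width: 0.001
grip_force: 0.0
```

Emit:
send_rows(
  travel=[
    [-0.0021,0.0053,0.0045],
    [0,0,0],
  ],
  angular=[
    [0,0,0],
    [0,0,0],
  ],
  gripper=[1,1],
)

```text
time: 57.1
ee_pos: [0.453, -0.4157, 0.1328]
eef_rot: [-3.141, -0.439, 0.883]
ft_force: [0.6, -0.5, 0.4]
width: 0.008
grip_force: 0.0
```

Emit:
send_rows(
  travel=[
    [-0.0023,0.0048,0.005],
    [0,0,0],
  ],
  angular=[
    [0,0,0],
    [0,0,0],
  ],
  gripper=[1,1],
)

```text
time: 57.35
ee_pos: [0.456, -0.4183, 0.1293]
eef_rot: [3.141, -0.438, 0.883]
ft_force: [0.9, -0.4, 0.8]
width: 0.003
grip_force: 0.8
```

```bash
cat >> h.py <<'E'
def tabseg(c):
    m=(c['img'].max(2)[165:258,250:350]<45).astype(np.uint8);n,l,s,ce=cv2.connectedComponentsWithStats(m)
    return [(s[i]+[250,165,0,0,0]).tolist() for i in range(1,n) if s[i,4]>40]
E
python3 - <<'E'
from h import *
st();c=cam('wrist');save(c,'w16.png');print(tabseg(c))
for x,z in((.0342,.126),(.0385,.122),(.0425,.117)):print(x,z,[proj(c,case(PC,(x,y,z))).round() for y in(-.117,-.144)])
E
```

```text
t 57.35 pos [ 0.456  -0.4183  0.1293] rpy [ 3.141 -0.438  0.883] F [ 0.9 -0.4  0.8] w 0.3 gf 0.8 caseTCP [ 0.0372 -0.1465  0.1293] q [-1.1   0.45  1.46  0.4   1.43 -0.51]
[[313, 197, 20, 61, 601]]
0.0342 0.126 [array([317., 192.]), array([317., 233.])]
0.0385 0.122 [array([323., 193.]), array([323., 234.])]
0.0425 0.117 [array([329., 195.]), array([329., 234.])]
```

Emit:
send_rows(
  travel=[
    [-0.0025,0.0041,0.0054],
    [0,0,0],
  ],
  angular=[
    [0,0,0],
    [0,0,0],
  ],
  gripper=[1,1],
)

```text
time: 57.65
ee_pos: [0.4585, -0.4204, 0.1248]
eef_rot: [3.14, -0.438, 0.883]
ft_force: [2.2, -1.4, 2.1]
width: 0.003
grip_force: 1.1
```

Emit:
send_rows(
  travel=[
    [-0.0027,0.0035,0.0058],
    [0,0,0],
  ],
  angular=[
    [0,0,0],
    [0,0,0],
  ],
  gripper=[1,1],
)

```text
time: 57.9
ee_pos: [0.4599, -0.4214, 0.1194]
eef_rot: [-3.141, -0.438, 0.883]
ft_force: [0.7, -0.4, 0.3]
width: 0.003
grip_force: 0.4
```

Emit:
send_rows(
  travel=[
    [-0.0028,0.0029,0.0061],
    [0,0,0],
  ],
  angular=[
    [0,0,0],
    [0,0,0],
  ],
  gripper=[1,1],
)

```text
time: 58.15
ee_pos: [0.4613, -0.4224, 0.1141]
eef_rot: [-3.14, -0.438, 0.882]
ft_force: [0.1, 0.1, -0.2]
width: 0.004
grip_force: 0.1
```

Run:
```python
from h import *
st();c=cam('wrist');save(c,'w17.png');print(tabseg(c))
for x,z in((.0342,.126),(.0385,.122),(.0425,.117),(.0455,.1125),(.048,.108)):print(x,z,[proj(c,case(PC,(x,y,z))).round() for y in(-.117,-.144)])
```

```text
t 58.15 pos [ 0.4613 -0.4224  0.1141] rpy [-3.14  -0.438  0.882] F [ 0.1  0.1 -0.2] w 0.4 gf 0.1 caseTCP [ 0.0439 -0.1463  0.1141] q [-1.1   0.48  1.45  0.4   1.41 -0.52]
[[317, 198, 20, 60, 585]]
0.0342 0.126 [array([305., 187.]), array([305., 231.])]
0.0385 0.122 [array([312., 188.]), array([312., 232.])]
0.0425 0.117 [array([319., 190.]), array([319., 232.])]
0.0455 0.1125 [array([324., 192.]), array([324., 233.])]
0.048 0.108 [array([327., 193.]), array([328., 234.])]
```

Emit:
send_rows(
  travel=[
    [-0.0029,0.0023,0.0063],
    [-0.0029,0.0018,0.0064],
    [0,0,0],
  ],
  angular=[
    [0,0,0],
    [0,0,0],
    [0,0,0],
  ],
  gripper=[1,1,1],
)

```text
time: 58.58
ee_pos: [0.4642, -0.4248, 0.104]
eef_rot: [-3.141, -0.438, 0.883]
ft_force: [0.7, 0.7, 0.3]
width: 0.003
grip_force: 0.2
```

Emit:
send_rows(
  travel=[
    [-0.0029,0.001,0.0064],
    [-0.0029,0,0.0064],
    [0,0,0],
  ],
  angular=[
    [0,0,0],
    [0,0,0],
    [0,0,0],
  ],
  gripper=[1,1,1],
)

```text
time: 58.95
ee_pos: [0.4653, -0.4258, 0.0942]
eef_rot: [3.14, -0.438, 0.883]
ft_force: [0.9, -0.8, 1.5]
width: 0.004
grip_force: 0.5
```

Run:
```python
from h import *
st();c=cam('wrist');save(c,'w18.png');print(tabseg(c))
for x,z in((.0425,.117),(.0455,.1125),(.048,.108),(.0525,.1),(.055,.093)):print(x,z,[proj(c,case(PC,(x,y,z))).round() for y in(-.117,-.144)])
```

```text
t 58.95 pos [ 0.4653 -0.4258  0.0942] rpy [ 3.14  -0.438  0.883] F [ 0.9 -0.8  1.5] w 0.4 gf 0.5 caseTCP [ 0.0491 -0.1464  0.0942] q [-1.1   0.51  1.45  0.41  1.38 -0.53]
[[328, 167, 15, 16, 70], [314, 198, 20, 60, 698]]
0.0425 0.117 [array([309., 182.]), array([309., 229.])]
0.0455 0.1125 [array([315., 184.]), array([315., 230.])]
0.048 0.108 [array([319., 186.]), array([319., 231.])]
0.0525 0.1 [array([326., 189.]), array([327., 232.])]
0.055 0.093 [array([330., 191.]), array([330., 233.])]
```

Emit:
send_rows(
  travel=[
    [-0.0029,0,0.0064],
    [-0.0029,-0.001,0.0064],
    [0,0,0],
    [0,0,0],
    [0,0,0],
    [0,0,0],
    [0,0,0],
    [0,0,0],
  ],
  angular=[
    [0,0,0],
    [0,0,0],
    [0,0,0],
    [0,0,0],
    [0,0,0],
    [0,0,0],
    [0,0,0],
    [0,0,0],
  ],
  gripper=[1,1,1,1,1,1,1,1],
)

```text
time: 60.0
ee_pos: [0.4644, -0.4245, 0.0834]
eef_rot: [-3.142, -0.438, 0.883]
ft_force: [-0.4, 0.5, -0.5]
width: 0.003
grip_force: 0.0
```

Run:
```python
from h import *
st();c=cam('wrist');save(c,'w19.png');print(tabseg(c))
s=cam('side');save(s,'s4.png');b=load('s3')
d=np.abs(s['img'].astype(int)-b['img']).max(2)
def lum(c,p):
    u,v=proj(c,p).round().astype(int);return c['img'][v-1:v+2,u-1:u+2].mean((0,1)).round()
# lid diff in side image, print bbox of change in lid area
ys,xs=np.where(d[120:260,340:460]>40);print(len(xs),xs.min()+340,xs.max()+340,ys.min()+120,ys.max()+120)
for th in(1.45,1.3,1.1,.9,.7,.5,.3,.1):
    print(th,[proj(s,case(PC,(.09-.18*np.cos(th),y,.085+.18*np.sin(th)))).round().tolist() for y in(.104,-.104)])
```

```text
t 60.0 pos [ 0.4644 -0.4245  0.0834] rpy [-3.142 -0.438  0.883] F [-0.4  0.5 -0.5] w 0.3 gf 0.0 caseTCP [ 0.0476 -0.146   0.0834] q [-1.1   0.52  1.46  0.41  1.36 -0.53]
[[265, 165, 85, 13, 378], [308, 201, 20, 57, 604]]
4282 340 419 120 259
1.45 [[392.0, 163.0], [396.0, 189.0]]
1.3 [[384.0, 164.0], [387.0, 191.0]]
1.1 [[375.0, 167.0], [377.0, 194.0]]
0.9 [[367.0, 171.0], [368.0, 199.0]]
0.7 [[360.0, 177.0], [360.0, 205.0]]
0.5 [[354.0, 184.0], [354.0, 213.0]]
0.3 [[351.0, 192.0], [350.0, 221.0]]
0.1 [[349.0, 200.0], [348.0, 230.0]]
```

Emit:
send_rows(
  travel=[
    [0,-0.002,-0.03],
    [0,0,-0.05],
    [0,0,-0.06],
    [0,0,-0.06],
    [0,0,-0.06],
    [0,-0.04,-0.03],
    [0,-0.05,0],
    [0,-0.05,0],
  ],
  angular=[
    [0,0,0],
    [0,0,0],
    [0,0,0],
    [0,0,0],
    [0,0,0],
    [0,0,0],
    [0,-0.04,0],
    [0,-0.05,0],
  ],
  gripper=[1,1,1,1,1,1,1,1],
)

```text
time: 61.1
ee_pos: [0.3219, -0.429, 0.2807]
eef_rot: [3.141, -0.151, 0.881]
ft_force: [1.0, 0.6, 0.6]
width: 0.003
grip_force: 0.0
```

Emit:
send_rows(
  travel=[
    [0,-0.03,0],
    [0,0,0],
    [0,0,0],
    [0,0,0],
    [0,0,0],
    [0,0,0],
    [0,0,0],
    [0,0,0],
  ],
  angular=[
    [0,-0.049,0],
    [0,0,0],
    [0,0,0],
    [0,0,0],
    [0,0,0],
    [0,0,0],
    [0,0,0],
    [0,0,0],
  ],
  gripper=[1,1,1,1,1,1,1,1],
)

```text
time: 62.1
ee_pos: [0.3061, -0.4141, 0.2803]
eef_rot: [-3.141, -0.002, 0.883]
ft_force: [0.1, -0.0, -0.7]
width: 0.004
grip_force: 0.0
```

```bash
cat >> h.py <<'E'
def lid_err(c,ref,reg):
    a,b=[x['img'][reg].astype(np.float32).mean(2) for x in(c,ref)];return float(np.abs(a-b).mean())
LR=np.s_[125:180,310:385];SR=np.s_[190:215,347:400]
def lidcheck(n):
    s=cam('scene');d=cam('side');save(s,f'ls{n}.png');save(d,f'ld{n}.png')
    print('scene diff',round(lid_err(s,load('scene0'),LR),1),'side diff',round(lid_err(d,load('side0'),SR),1))
    return s,d
E
python3 - <<'E'
from h import *
st();lidcheck(1);print('open ref',lid_err(load('s3'),load('side0'),SR))
E
```

```text
t 62.1 pos [ 0.3061 -0.4141  0.2803] rpy [-3.141e+00 -2.000e-03  8.830e-01] F [ 0.1 -0.  -0.7] w 0.4 gf 0.0 caseTCP [-0.0815 -0.2382  0.2803] q [-1.1   0.03  1.59  0.    1.53 -0.42]
scene diff 8.5 side diff 13.9
open ref 51.988677978515625
```

Emit:
send_rows(
  travel=[
    [0,0,0],
    [0,0,0],
    [0,0,0],
    [0,0,0],
    [0,0,0],
    [0,0,0],
    [0,0,0],
    [0,0,0],
  ],
  angular=[
    [0,0,0],
    [0,0,0],
    [0,0,0],
    [0,0,0],
    [0,0,0],
    [0,0,0],
    [0,0,0],
    [0,0,0],
  ],
  gripper=[1,1,1,1,1,1,1,1],
)

```text
time: 63.2
ee_pos: [0.3061, -0.414, 0.2804]
eef_rot: [-3.142, -0.002, 0.883]
ft_force: [-0.4, 0.8, -0.3]
width: 0.003
grip_force: 0.0
```

Run:
```python
from h import *
a,b=load('ls1'),load('ld1')
s,d=lidcheck(2);print('change',lid_err(s,a,LR),lid_err(d,b,SR))
# fit lid angle by front top edge: wood mask bbox in side view
def wood(c,r):
    h=cv2.cvtColor(c['img'],cv2.COLOR_RGB2HSV);m=(h[...,0]>10)&(h[...,0]<25)&(h[...,1]>90)&(h[...,2]>120);mm=np.zeros_like(m);mm[r]=m[r];ys,xs=np.where(mm);return xs.min(),xs.max(),ys.min(),ys.max(),len(xs)
R_=np.s_[150:270,335:420]
for n in('side0','s3','ld1','ld2'):print(n,wood(load(n),R_))
S_=np.s_[100:200,300:390]
for n in('scene0','ls1','ls2'):print(n,wood(load(n),S_))
def pts(c,th):
    f=lambda r,h,y:proj(c,case(PC,(.09-r*np.cos(th)+h*np.sin(th),y,.085+r*np.sin(th)+h*np.cos(th))))
    return [f(r,.045,y).round(1).tolist() for r in(.18,0) for y in(.104,-.104)]
for th in(0,.07,.15,.3):print(th,'side',pts(d,th),'scene',pts(s,th))
```

```text
scene diff 8.5 side diff 13.8
change 0.9697778224945068 1.7194966077804565
side0 (np.int64(338), np.int64(399), np.int64(187), np.int64(254), 1787)
s3 (np.int64(347), np.int64(410), np.int64(162), np.int64(254), 970)
ld1 (np.int64(336), np.int64(400), np.int64(171), np.int64(254), 2116)
ld2 (np.int64(337), np.int64(400), np.int64(171), np.int64(254), 2090)
scene0 (np.int64(313), np.int64(379), np.int64(130), np.int64(170), 1397)
ls1 (np.int64(313), np.int64(379), np.int64(130), np.int64(178), 1345)
ls2 (np.int64(313), np.int64(379), np.int64(130), np.int64(178), 1351)
0 side [[348.6, 193.8], [347.2, 223.1], [395.6, 194.3], [400.0, 223.9]] scene [[336.5, 170.2], [380.8, 151.8], [312.2, 144.4], [355.0, 128.1]]
0.07 side [[349.5, 190.9], [348.3, 220.1], [396.4, 194.3], [400.9, 223.9]] scene [[336.0, 167.2], [380.5, 148.8], [311.8, 144.0], [354.6, 127.7]]
0.15 side [[350.9, 187.7], [349.8, 216.6], [397.3, 194.4], [401.9, 224.0]] scene [[335.3, 163.6], [380.1, 145.3], [311.3, 143.6], [354.1, 127.4]]
0.3 side [[354.2, 182.0], [353.6, 210.4], [399.0, 194.8], [403.9, 224.4]] scene [[333.7, 156.7], [378.7, 138.6], [310.5, 143.0], [353.2, 126.8]]
```

Emit:
send_rows(
  travel=[
    [0.03,0.003,0],
    [0.053,0.003,0.01],
    [0.053,0.003,0.01],
    [0.053,0.003,0.01],
    [0.053,0.003,0.01],
    [0.053,0,0],
    [0.022,0,0],
    [0,0,0],
  ],
  angular=[
    [0,0,0],
    [0,0,0],
    [0,0,0],
    [0,0,0],
    [0,0,0],
    [0,0,0],
    [0,0,0],
    [0,0,0],
  ],
  gripper=[1,1,1,1,1,1,1,1],
)

```text
time: 64.3
ee_pos: [0.466, -0.2372, 0.2508]
eef_rot: [3.141, -0.001, 0.885]
ft_force: [0.0, -0.3, 0.3]
width: 0.006
grip_force: 0.0
```

Emit:
send_rows(
  travel=[
    [0,0,0.04],
    [0,0,0.04],
    [0,0,0.03],
    [0,0,0.01],
    [0,0,0],
  ],
  angular=[
    [0,0,0],
    [0,0,0],
    [0,0,0],
    [0,0,0],
    [0,0,0],
  ],
  gripper=[1,1,1,1,1],
)

```text
time: 64.92
ee_pos: [0.4654, -0.2381, 0.1608]
eef_rot: [-3.141, -0.001, 0.882]
ft_force: [-0.9, -0.8, 0.0]
width: 0.005
grip_force: 0.0
```

Run:
```python
from h import *
st()
```

```text
t 64.92 pos [ 0.4654 -0.2381  0.1608] rpy [-3.141e+00 -1.000e-03  8.820e-01] F [-0.9 -0.8  0. ] w 0.4 gf 0.0 caseTCP [-0.0698 -0.0012  0.1608] q [-0.64  0.14  1.72  0.    1.29  0.05]
```

Over the press point. Now I go down in 3–4 mm steps.

Emit:
send_rows(
  travel=[
    [0,0,0.01],
    [0,0,0.006],
    [0,0,0],
  ],
  angular=[
    [0,0,0],
    [0,0,0],
    [0,0,0],
  ],
  gripper=[1,1,1],
)

```text
time: 65.3
ee_pos: [0.4657, -0.2371, 0.1486]
eef_rot: [-3.141, -0.001, 0.883]
ft_force: [-0.4, 1.1, -0.7]
width: 0.006
grip_force: 0.0
```

Emit:
send_rows(
  travel=[
    [0,0,0.005],
    [0,0,0.003],
    [0,0,0],
  ],
  angular=[
    [0,0,0],
    [0,0,0],
    [0,0,0],
  ],
  gripper=[1,1,1],
)

```text
time: 65.68
ee_pos: [0.4657, -0.2371, 0.1425]
eef_rot: [-3.141, -0.002, 0.883]
ft_force: [-0.2, -0.1, -0.7]
width: 0.008
grip_force: 0.0
```

Emit:
send_rows(
  travel=[
    [0,0,0.005],
    [0,0,0.004],
    [0,0,0],
  ],
  angular=[
    [0,0,0],
    [0,0,0],
    [0,0,0],
  ],
  gripper=[1,1,1],
)

```text
time: 66.05
ee_pos: [0.466, -0.2373, 0.1364]
eef_rot: [3.141, -0.002, 0.883]
ft_force: [0.3, -0.2, 0.1]
width: 0.002
grip_force: 0.0
```

Emit:
send_rows(
  travel=[
    [0,0,0.004],
    [0,0,0.003],
    [0,0,0],
  ],
  angular=[
    [0,0,0],
    [0,0,0],
    [0,0,0],
  ],
  gripper=[1,1,1],
)

```text
time: 66.42
ee_pos: [0.4657, -0.2372, 0.13]
eef_rot: [-3.141, -0.001, 0.883]
ft_force: [-0.6, -0.3, -0.2]
width: 0.006
grip_force: 0.0
```

Emit:
send_rows(
  travel=[
    [0,0,0.003],
    [0,0,0],
  ],
  angular=[
    [0,0,0],
    [0,0,0],
  ],
  gripper=[1,1],
)

```text
time: 66.68
ee_pos: [0.4657, -0.2371, 0.1286]
eef_rot: [-3.141, -0.001, 0.883]
ft_force: [-1.8, 2.1, 1.9]
width: 0.003
grip_force: 1.6
```

Run:
```python
from h import *
st();c=cam('wrist');save(c,'w20.png');s=cam('side');save(s,'s5.png')
# case rim/lid: sample colours & lid corner candidates in wrist view
for th in(0,.07,.2,.5,1.0,1.45):
    f=lambda r,h,y:proj(c,case(PC,(.09-r*np.cos(th)+h*np.sin(th),y,.085+r*np.sin(th)+h*np.cos(th))))
    print(th,[f(r,.045,.104).round().tolist() for r in(.18,0)],'handle',f(.216,.006,.046).round(),'shape')
h=cv2.cvtColor(c['img'],cv2.COLOR_RGB2HSV);m=((h[...,0]>10)&(h[...,0]<25)&(h[...,1]>90)&(h[...,2]>100)).astype(np.uint8)
for v in range(0,280,20):
    x=np.where(m[v])[0];print(v,len(x),(x.min(),x.max()) if len(x) else '')
```

```text
t 66.67 pos [ 0.4657 -0.2371  0.1286] rpy [-3.141e+00 -1.000e-03  8.830e-01] F [-1.8  2.1  1.9] w 0.3 gf 1.6 caseTCP [-0.0701 -0.0002  0.1286] q [-0.64  0.17  1.75  0.    1.22  0.05]
0 [[284.0, 56.0], [614.0, 56.0]] handle [243. 156.] shape
0.07 [[288.0, 51.0], [619.0, 56.0]] handle [239. 158.] shape
0.2 [[303.0, 39.0], [628.0, 57.0]] handle [234. 164.] shape
0.5 [[402.0, -6.0], [643.0, 58.0]] handle [251. 183.] shape
1.0 [[1075.0, -153.0], [644.0, 64.0]] handle [656. 283.] shape
1.45 [[1686.0, -137.0], [625.0, 69.0]] handle [1212.  320.] shape
0 0 
20 0 
40 0 
60 333 (np.int64(282), np.int64(614))
80 328 (np.int64(283), np.int64(610))
100 324 (np.int64(283), np.int64(606))
120 319 (np.int64(284), np.int64(602))
140 314 (np.int64(284), np.int64(597))
160 309 (np.int64(285), np.int64(593))
180 305 (np.int64(285), np.int64(589))
200 299 (np.int64(286), np.int64(584))
220 295 (np.int64(286), np.int64(580))
240 241 (np.int64(289), np.int64(577))
260 165 (np.int64(234), np.int64(572))
```

The lid edge in the wrist view, (282–284, ~56), matches the shut pose. I'll press a bit harder to be sure the catch holds.

Emit:
send_rows(
  travel=[
    [0,0,0.003],
    [0,0,0],
  ],
  angular=[
    [0,0,0],
    [0,0,0],
  ],
  gripper=[1,1],
)

```text
time: 67.03
ee_pos: [0.4655, -0.2369, 0.1268]
eef_rot: [-3.14, -0.001, 0.883]
ft_force: [-3.5, 2.3, 8.0]
width: 0.006
grip_force: 3.8
```

Emit:
send_rows(
  travel=[
    [0,0,0.003],
    [0,0,0],
  ],
  angular=[
    [0,0,0],
    [0,0,0],
  ],
  gripper=[1,1],
)

```text
time: 67.28
ee_pos: [0.4652, -0.2367, 0.1252]
eef_rot: [-3.139, -0.001, 0.883]
ft_force: [-6.0, 4.1, 11.4]
width: 0.005
grip_force: 5.9
```

Emit:
send_rows(
  travel=[
    [0,0,0.004],
    [0,0,0],
  ],
  angular=[
    [0,0,0],
    [0,0,0],
  ],
  gripper=[1,1],
)

```text
time: 67.53
ee_pos: [0.4648, -0.2364, 0.123]
eef_rot: [-3.138, -0.001, 0.883]
ft_force: [-8.7, 5.8, 16.6]
width: 0.004
grip_force: 8.7
```

Run:
```python
from h import *
st();c=cam('wrist');save(c,'w21.png')
def edge(c):
    h=cv2.cvtColor(c['img'],cv2.COLOR_RGB2HSV);m=((h[...,0]>10)&(h[...,0]<25)&(h[...,1]>90)&(h[...,2]>100))
    tops=[np.where(m[:150,u])[0].min() for u in(295,320,400,500,580)];l=[np.where(m[v])[0].min() for v in(80,140,200)];return tops,l
print(edge(load('w20')),edge(c))
for th in(0,.02,.07):
  for n,cc in(('w20',load('w20')),('w21',c)):
    f=lambda r,h,y:proj(cc,case(PC,(.09-r*np.cos(th)+h*np.sin(th),y,.085+r*np.sin(th)+h*np.cos(th))))
    print(th,n,[f(r,.045,.104).round(1).tolist() for r in(.18,0)])
```

```text
t 67.53 pos [ 0.4648 -0.2364  0.123 ] rpy [-3.138e+00 -1.000e-03  8.830e-01] F [-8.7  5.8 16.6] w 0.4 gf 8.7 caseTCP [-0.0713 -0.0002  0.123 ] q [-0.64  0.18  1.75  0.    1.21  0.05]
([np.int64(55), np.int64(55), np.int64(55), np.int64(55), np.int64(56)], [np.int64(283), np.int64(284), np.int64(286)]) ([np.int64(55), np.int64(55), np.int64(55), np.int64(55), np.int64(54)], [np.int64(282), np.int64(284), np.int64(285)])
0 w20 [[284.1, 56.1], [613.9, 56.1]]
0 w21 [[285.0, 53.8], [626.7, 53.8]]
0.02 w20 [[285.0, 54.7], [615.5, 56.1]]
0.02 w21 [[286.0, 52.3], [628.3, 53.8]]
0.07 w20 [[288.2, 50.7], [619.4, 56.2]]
0.07 w21 [[289.3, 48.0], [632.4, 53.9]]
```

Emit:
send_rows(
  travel=[
    [0,0,-0.02],
    [0,0,-0.03],
    [0,-0.01,-0.04],
    [0,-0.02,-0.05],
    [0,-0.02,-0.04],
    [0,0,0],
    [0,0,0],
    [0,0,0],
  ],
  angular=[
    [0,0,0],
    [0,0,0],
    [0,0,0],
    [0,0,0],
    [0,0,0],
    [0,0,0],
    [0,0,0],
    [0,0,0],
  ],
  gripper=[1,1,1,1,1,1,1,1],
)

```text
time: 68.58
ee_pos: [0.4362, -0.2133, 0.2539]
eef_rot: [-3.138, -0.001, 0.883]
ft_force: [-0.6, -0.6, -1.0]
width: 0.004
grip_force: 0.0
```

Emit:
send_rows(
  travel=[
    [0.05,-0.03,0],
    [0.05,-0.03,0],
    [0.05,-0.03,0],
    [0.05,-0.03,0],
    [0,0,0],
    [0,0,0],
    [0,0,0],
    [0,0,0],
  ],
  angular=[
    [0,0,0],
    [0,0,0],
    [0,0,0],
    [0,0,0],
    [0,0,0],
    [0,0,0],
    [0,0,0],
    [0,0,0],
  ],
  gripper=[1,1,1,1,1,1,1,1],
)

```text
time: 69.58
ee_pos: [0.4624, -0.0416, 0.2561]
eef_rot: [-3.141, -0.001, 0.881]
ft_force: [-0.6, 0.5, 0.3]
width: 0.004
grip_force: 0.0
```

Run:
```python
from h import *
st();s,d=lidcheck(3)
a,b=load('ls2'),load('ld2')
for n,r,x,y in(('scene',LR,s,load('scene0')),('side',SR,d,load('side0')),('scene vs ajar',LR,s,a),('side vs ajar',SR,d,b)):print(n,lid_err(x,y,r))
def wood(c,r):
    h=cv2.cvtColor(c['img'],cv2.COLOR_RGB2HSV);m=(h[...,0]>10)&(h[...,0]<25)&(h[...,1]>90)&(h[...,2]>120);mm=np.zeros_like(m);mm[r]=m[r];return mm
w=lambda c:wood(c,np.s_[100:200,300:390])
print((w(s)^w(load('scene0'))).sum(),(w(a)^w(load('scene0'))).sum(),w(s).sum())
v=lambda c:wood(c,np.s_[180:260,335:420])
print((v(d)^v(load('side0'))).sum(),(v(b)^v(load('side0'))).sum(),v(d).sum())
print('bystanders side diff',lid_err(d,load('side0'),np.s_[265:315,380:460]),'cards/scene',lid_err(s,load('scene0'),np.s_[215:245,270:300]))
```

```text
t 69.58 pos [ 0.4624 -0.0416  0.2561] rpy [-3.141e+00 -1.000e-03  8.810e-01] F [-0.6  0.5  0.3] w 0.4 gf 0.0 caseTCP [-0.1966  0.149   0.2561] q [-0.28 -0.07  1.73  0.    1.48  0.41]
scene diff 26.3 side diff 1.9
scene 26.26262664794922
side 1.8870441913604736
scene vs ajar 29.102951049804688
side vs ajar 13.40578556060791
777 330 668
181 510 1792
bystanders side diff 1.9542499780654907 cards/scene 6.059629440307617
```

The side view now matches the initial shut lid (difference 1.9, against 13.8 when ajar), the bystanders are unchanged, and the arm is clear. I'm handing the job in.

```bash
python3 -c "
from cell import arm
print(arm.job_done())"
```

```text
the job is handed in; nothing more can be done
None
```

All three tubes lie in their own cradles with the straps pressed flat, the stay was folded and the lid let down and pressed shut. The camera check shows the lid back at its shut pose and the area around the steel cup unchanged, and the job is handed in with no verdict returned.

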